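Prop a washed stone on shims to dry

ROBOT

A 6-joint arm with a two-finger parallel gripper is mounted at the origin on the work surface. World frame = base frame: x ahead of the robot, y to its left, z up, the work surface at z = 0. Lengths are in mm, angles in rad, forces in N, time in s.
With the tool pointing down it reaches from about 275 to 1000 mm from the base axis. Payload 8.4 kg.
Tool frame: the origin (TCP) lies at the very end of the fingers, on their centre line; the grasp point (between the pads) lies 19 mm behind it; z points along the fingers, y is the line along which they close (so a half turn about z gives the same grasp; the last joint's range is limited). The gripper opens to 85 mm and grips with 20 to 120 N. Pads are 22 mm wide; open, the fingers measure 114 mm over their backs; the gripper's body (76 mm by 85 mm) begins 54 mm behind the grasp point. The pads swing forward as they close: fully open they stand 13 mm farther back than shut.
Start: joints at [1.315, 0.353, 1.633, -0, 1.155, -0.002], TCP at [156.926, 604.981, 231.281] pointing down, gripper open.
Joint ranges: [-2.63, 2.63], [-0.92, 2.1], [0.06, 2.66], [-1.3, 4.44], [0, 2.69], [-3.02, 3.02]. Speed limits (rad/s): [2.22, 2.22, 2.79, 3.14, 3.14, 3.14].

INTERFACE

Orientations are given as [roll, pitch, yaw] about the fixed x, y, z axes, in that order (R = Rz(yaw) Ry(pitch) Rx(roll)).
In Python, from rig import sensors, grab_frame, camera_params, order gives the robot as it stands. The module is installed in compiled form; this text tells all that it offers.
- The arm moves only by the tool move_arm, never from a script. Its argument "motion" is a list of rows, each a list of 7 numbers: the turn, a rotation vector about the tool's x, y, z in rad, then the shift along the tool's x, y, z in m, then the finger opening in m, from 0 to 0.0854. A call has 1 to 8 rows; each row is the pose to reach, as a shift and turn from the pose commanded when the call began, along the tool's axes at that moment; what a row does not reach only later rows make up. A row lasts 1/8 s, in which the tool goes at most 62.5 mm and 10.7 degrees, less where a joint would pass 70% of its speed; a pose out of reach is approached as far as the arm can. A call with a gripper value outside its range is refused whole. The fingers move at their own pace and stop on an object; "grip_force" is the grip in N (left out, the last holds). Time passes only in rows, so rows that repeat a pose let the fingers close. It gives the time, the measured TCP pose, the force, the opening and the grip force at its end, in the units of the state.
- sensors.sense(): the state, without advancing time (a new reading comes with each control period).
- grab_frame(name): name is "scene" or "top" or "wrist"; returns (picture, depth): 420x560x3 uint8, red, green, blue; 420x560 float32, mm along the optical axis (not along the pixel's ray), 0 where there is no reading.
- camera_params(name): a dict with "camera_matrix" (3x3 intrinsics, pixels), "world_from_camera" (4x4, takes a point from camera to world coordinates). Camera axes: x right, y down, z forward; pixel columns grow to the right and rows downward; lengths in mm; the calibration is good to about 2 mm. A picture is of the moment at which its call begins: read the wrist's pose just before it. camera_params takes no time and is no camera call; for the wrist camera it gives the pose at the moment of the call.
- order.sign_off(): hands the job in; it is judged then, once.
The state is a dict: "clock": time; "qpos": joint angles; "qvel": joint speeds; "joint_efforts": joint torques, N m; "eef_pos": TCP position; "tcp_rot": TCP orientation; "contact_force": force on the tool from outside, world axes, zero at the start; "wrist_torque": the same for the moment, N m; "opening": opening from 0.0 (shut) to 1.0 (fully open); "grasp_force": force on a finger pad.
Only numpy, scipy, OpenCV 4.12 (cv2) and the standard library are available. Lean on these libraries where they do the work, as an engineer would, in place of code of your own. Each camera call takes 0.05 s, during which the arm holds its last target. There are 200 camera calls.

TASK

A washed frieze stone has to dry with its front edge propped up (the front is the long edge where the bearers under it stick out): first take every loose chip off the stone and lay it in the padded tray. Then stand the fulcrum block on the table in front of that edge, lever the edge up with the pry bar and slip one shim flat onto each of the two bearers, well under the stone (a third to a half of its length) and lying along the bearer, so that the stone, let down again, rests on both shims without having shifted. Finally lay the bar and the fulcrum block flat back on the tool mat and, with the stone on its shims, flip the drying fan's switch over to on, leaving the things that stand around where they are.

Things in the scene. Friction and masses are not known exactly. Their poses are not given: they have to be found in the camera images.
- stone: Flat pale limestone slab with carved rosettes, 130 (x) x 220 (y) x 42 mm, 2.4 to 3.2 kg, too wide to grip, lying level on the bearers. Origin at the centre of its underside, z up. Its front edge is its -x side, facing world -y (the robot's right) within about 0.15 rad. Levered up, it turns about its back edge (+x side); friction keeps it from sliding.
- stone_edge (a point): Middle of the stone's lower front edge (stone frame x -65 mm, y 0, z 0). About 38 mm over the table at the start, about 55 mm when fully levered up, about 47 mm when the stone lies on the shims.
- cradle: Fixed pair of pale wooden bearers along the stone's x, each 230 long, 28 wide, 38 mm high, centre lines at y +85 and -85 mm. Origin on the table midway, x as the stone's. Front ends at x -115 mm; the stone's front face is at x -55 mm, so 60 mm of each sticks out in front. A cross-batten 18 mm high at x 65 to 105 mm; else the table between them is free.
- bar: Straight steel pry bar, 360 mm, 0.85 kg, flat underside. Origin in the underside at its centre of mass, x to the toe. Toe x 138 to 210 mm, 6 thick; shank x -40 to 140, 24 wide, 12 thick (grip here); handle x -150 to -40, 26 wide, 16 thick. With 25 mm of toe under the stone and the handle let down to the table it holds the stone up by its own weight (13 mm at the toe), so the hand may leave.
- fulcrum: Dark hardwood block, 0.12 kg: base 75 (x) x 50 (y) x 20 mm with a half-round ridge along y, axis at x +20 mm, top 40 mm above the underside. Origin at the centre of its underside. Use: ridge end to the stone, ridge 26 mm in front of the stone's face, midway between the bearers; the bar's toe then enters under the edge with the bar sloping 0.45 to 0.6 rad, handle up. Grip across the 50 mm.
- shim1: Plywood shim, 90 (x) x 34 (y) x 7 mm. Origin at the centre of its underside. Starts flat on the tool mat. Pushed in from the front until 25 to 45 mm of it is under the stone, it lies well (fingers down to the bearer's top on both sides of it are clear of the stone if they grip it 20 mm outward of its centre).
- shim2: Second shim, same as shim1; either goes on either bearer.
- chip1: Loose chip of the same pale stone, about 42 x 30 x 22 mm, 50 g, lying on the stone. Origin at the centre of its underside. One to three chips are present.
- chip2: Like chip1, 36 x 32 x 20 mm; may be absent.
- chip3: Like chip1, 48 x 28 x 24 mm; may be absent.
- tray: White shallow open tray with a grey pad, fixed, 115 (x) x 175 (y) x 28 mm, walls 5 mm, padded floor 8 mm above the table. Origin at the centre of its underside.
- mat: Grey tool mat, fixed, 200 (x) x 420 (y) x 3 mm. Origin at the centre of its underside. The bar lies along its y, the block and the shims in a row beside it.
- fan_switch (a joint): Toggle of the drying fan's grey bench switch (box 105 x 62 x 45 mm): 0 = off, 1.1 rad = on. Over-centre (pushing takes about 1 N): once past 0.55 it falls over to the other end by itself. The toggle swings along the box's long side, its tip moving 70 mm.
- switch_tip (a point): Centre of the toggle's black cross-grip (20 mm thick, 36 mm wide, about 98 mm above the table). The point's x axis as projected on the table is the direction to push towards on (roughly world +y); tip height is the same in both positions.
- solvent: Bystander: bottle, 52 mm across, 110 mm tall; leave it alone.
- jar: Bystander: jar, 60 mm across, 75 mm tall; leave it alone.
- brush: Bystander: brush lying on the table; leave it alone.
- scale: Bystander: black photo scale bar, 150 x 25 x 8 mm; leave it alone.
- phone: Bystander: phone, 75 x 150 x 9 mm; leave it alone.
Mind the look-alikes: they are no part of the job. What is shaped like the chip2 but orange or pink is not meant. Of the things shaped like the part that bears fan_switch, the grey one is meant.

How it is judged (in metres and radians):
On the way, in this order (a step that is already met when the one before it is completed fails the run):
1. every chip lies in the tray, the stone still down on its bearers (x of chip1 in the frame of tray between -0.055 and 0.055 m and y of chip1 in the frame of tray between -0.085 and 0.085 m and z of chip1 in the frame of tray between -0.01 and 0.035 m and x of chip2 in the frame of tray between -0.055 and 0.055 m and y of chip2 in the frame of tray between -0.085 and 0.085 m and z of chip2 in the frame of tray between -0.01 and 0.035 m and x of chip3 in the frame of tray between -0.055 and 0.055 m and y of chip3 in the frame of tray between -0.085 and 0.085 m and z of chip3 in the frame of tray between -0.01 and 0.035 m and z of stone_edge in the frame of cradle below 0.041 m), for 0.2 s.
2. the stone's front edge is levered up by the bar bearing on the fulcrum block (z of stone_edge in the frame of cradle above 0.047 m and contact force between bar and stone above 3 N and contact force between bar and fulcrum above 3 N), for 0.3 s.
3. the stone rests on both shims, one on each bearer, and the bar is drawn out from under it ((y of shim1 in the frame of cradle between -0.103 and -0.067 m or y of shim1 in the frame of cradle between 0.067 and 0.103 m) and angle between the x axis of each of shim1, shim2 and the x axis of cradle, either way round below 0.3 rad and angle between the z axis of each of shim1, shim2 and the z axis of cradle, either way round below 0.12 rad and x of shim1 in the frame of stone between -0.095 and -0.05 m and contact force between each of shim1, shim2 and stone above 1 N and (y of shim2 in the frame of cradle between -0.103 and -0.067 m or y of shim2 in the frame of cradle between 0.067 and 0.103 m) and x of shim2 in the frame of stone between -0.095 and -0.05 m and distance between shim1 and shim2 above 0.12 m and z of stone_edge in the frame of cradle between 0.0425 and 0.053 m and distance of stone from where it was at the start of the episode below 0.03 m and contact force between bar and stone below 0.1 N), for 0.3 s.
4. the fan switch is on (value of joint fan_switch above 1 rad), for 0.2 s.
At the end, for the whole second after the job is handed in: Chips in the tray; stone on both shims (edge 4.5 to 15 mm up, moved under 30 mm), one on each bearer within 18 mm of its centre line and 0.3 rad, 15 to 60 mm of it under the stone; bar and block flat, origins on the mat, switch past 1.0; all at rest (all of step 3 and x of chip1 in the frame of tray between -0.055 and 0.055 m and y of chip1 in the frame of tray between -0.085 and 0.085 m and z of chip1 in the frame of tray between -0.01 and 0.035 m and x of chip2 in the frame of tray between -0.055 and 0.055 m and y of chip2 in the frame of tray between -0.085 and 0.085 m and z of chip2 in the frame of tray between -0.01 and 0.035 m and x of chip3 in the frame of tray between -0.055 and 0.055 m and y of chip3 in the frame of tray between -0.085 and 0.085 m and z of chip3 in the frame of tray between -0.01 and 0.035 m and horizontal distance between bar and stone_edge above 0.25 m and x of bar in the frame of mat between -0.1 and 0.1 m and y of bar in the frame of mat between -0.21 and 0.21 m and z of each of bar, fulcrum in the frame of mat below 0.012 m and angle between each of bar, fulcrum's own z axis and vertical below 0.12 rad and x of fulcrum in the frame of mat between -0.1 and 0.1 m and y of fulcrum in the frame of mat between -0.21 and 0.21 m and value of joint fan_switch above 1 rad and linear speed of each of chip1, chip2, chip3, stone, shim1, shim2, bar, fulcrum below 0.02 m/s); the robot touches nothing.
It fails at once if a bystander is moved more than 30 mm (distance of any of solvent, jar, brush, scale, phone from where it was at the start of the episode above 0.03 m).
It fails at once if the stone is tipped more than 0.3 rad (angle between stone's own z axis and vertical above 0.3 rad).
It fails at once if the stone is pushed more than 45 mm out of place (distance of stone from where it was at the start of the episode above 0.045 m).
Of chip1, chip2, chip3 only 1 to 3 are there at a start; the rules pass over those that are not, and their reading is None.
At some moment in a run one of chip1, chip2, chip3 may be knocked a few centimetres aside while the robot is not near it.
Once in a run the grip may slacken for a moment while it holds something.
It also fails if it takes over 210 s, if anything falls off the work surface, if the arm or the gripper's body presses on something with over 40 N, if the wrist force passes 120 N, or if a joint passes its speed limit or range.

## Working session

There is one attempt and no reset: what is moved stays moved. The work goes in short steps, Python scripts to look and compute and a tool call to move; the robot and the scene stay as the last step left them, time stands still between calls to the robot, and variables do not carry over. Pictures are saved under pics/ and viewed, at most 14 in all, crops included, and the job is handed in when it is done.

Besides the shell and the picture viewer there is one more tool, called after "Call:" as name([rows], argument=value, ...), one row to a line, values as JSON. move_arm: Moves the arm, as the interface text tells. Its arguments: {"type":"object","properties":{"motion":{"type":"array","items":{"type":"array","items":{"type":"number"}}},"grip_force":{"type":"number"}},"required":["motion"]}

```bash
mkdir -p pics; ls; python3 - <<'E'
from rig import sensors, grab_frame, camera_params
import cv2, numpy as np
print(sensors.sense())
for n in ("scene","top"):
    p,d=grab_frame(n); np.savez(f"{n}0.npz",p=p,d=d); cv2.imwrite(f"pics/{n}0.png",cv2.resize(p[:,:,::-1],(784,588),interpolation=cv2.INTER_CUBIC))
    c=camera_params(n); print(n,c["camera_matrix"],c["world_from_camera"])
E
```

```text
pics
{'clock': 0.0, 'qpos': array([ 1.31462800e+00,  3.53657172e-01,  1.63413559e+00, -2.65380956e-05,
        1.15516468e+00, -2.37191450e-03]), 'qvel': array([-8.66001426e-04,  1.34084355e-03, -4.17917639e-05,  1.10580341e-03,
       -7.95463670e-04, -2.40404520e-04]), 'joint_efforts': array([ 1.92934249e-04, -6.05245042e+01, -3.42065799e+01, -2.74845047e-05,
        9.38231475e-03, -3.86122878e-06]), 'eef_pos': array([156.79845219, 604.53083741, 230.55540916]), 'tcp_rot': array([-3.14022781e+00,  2.10268147e-05,  2.88780699e+00]), 'contact_force': array([-0.12247376, -0.59431715, -0.81794935]), 'wrist_torque': array([-0.00144884,  0.0589589 , -0.00442616]), 'grasp_force': 0.0, 'opening': 1.0023841773360918}
scene [[518.24571189   0.         279.61441358]
 [  0.         518.24571189 207.21908613]
 [  0.           0.           1.        ]] [[-2.66700758e-01  7.65208091e-01 -5.85941365e-01  1.23538107e+03]
 [ 9.63691977e-01  2.19920008e-01 -1.51436332e-01  1.76715055e+02]
 [ 1.29799234e-02 -6.05055178e-01 -7.96077731e-01  1.13719670e+03]
 [ 0.00000000e+00  0.00000000e+00  0.00000000e+00  1.00000000e+00]]
top [[482.54918296   0.         276.03782439]
 [  0.         482.54918296 212.85117169]
 [  0.           0.           1.        ]] [[ 4.68588811e-03 -9.90125845e-01  1.40103013e-01  3.01809740e+02]
 [-9.99988957e-01 -4.69004483e-03  3.00505755e-04  3.01158382e+00]
 [ 3.59550895e-04 -1.40102873e-01 -9.90136887e-01  1.35420237e+03]
 [ 0.00000000e+00  0.00000000e+00  0.00000000e+00  1.00000000e+00]]
```

View pics/top0.png

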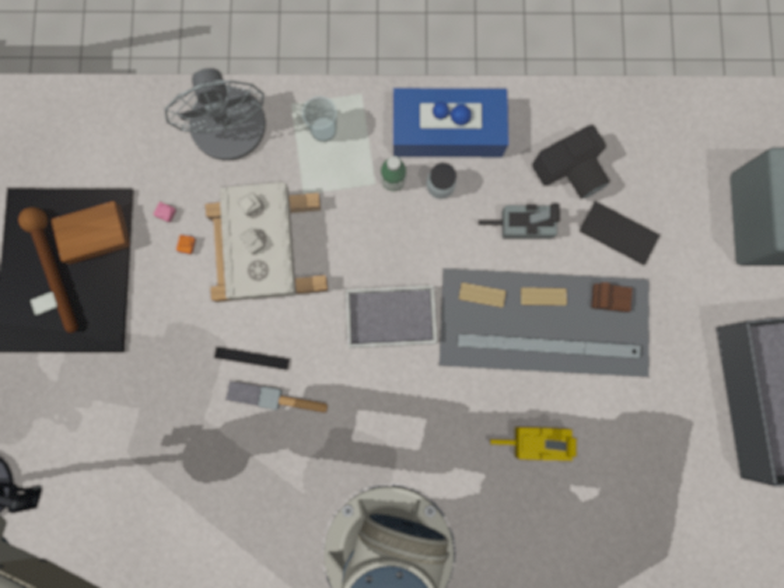

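View pics/scene0.png

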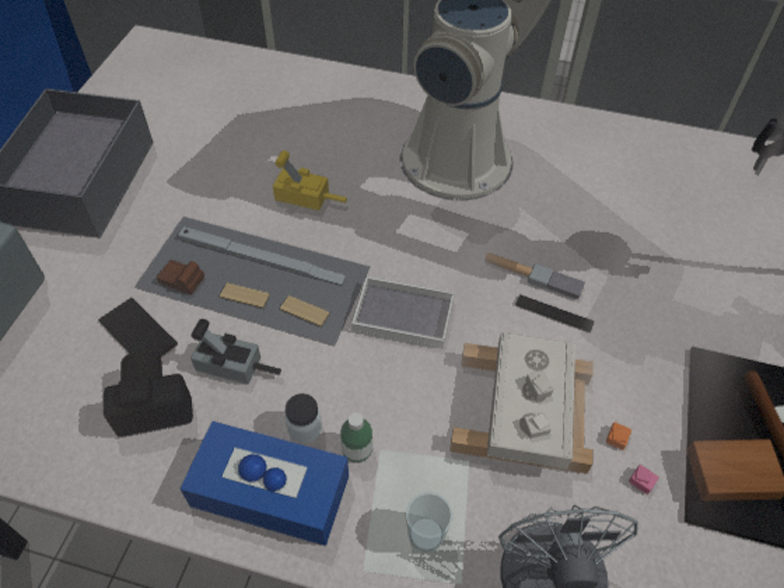

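```bash
cat > h.py <<'E'
import numpy as np, cv2
from rig import sensors, grab_frame, camera_params
from scipy.spatial.transform import Rotation as R
def cloud(n, load=None):
    c=camera_params(n)
    if load: f=np.load(load); p,d=f["p"],f["d"]
    else: p,d=grab_frame(n)
    K,T=c["camera_matrix"],c["world_from_camera"].astype(float).copy()
    v,u=np.mgrid[:d.shape[0],:d.shape[1]]
    P=np.stack([(u-K[0,2])/K[0,0]*d,(v-K[1,2])/K[1,1]*d,d],-1)
    W=P@T[:3,:3].T+T[:3,3]; W[d==0]=np.nan
    return p,W
def ray(n,uv,z):
    c=camera_params(n);K,T=c["camera_matrix"],c["world_from_camera"]
    r=T[:3,:3]@np.linalg.solve(K,[uv[0],uv[1],1]);o=T[:3,3]
    return o+r*(z-o[2])/r[2]
def comps(mask,W,amin=15):
    n,l,s,c=cv2.connectedComponentsWithStats(mask.astype(np.uint8))
    out=[]
    for i in range(1,n):
        if s[i,4]<amin: continue
        q=W[l==i]; q=q[~np.isnan(q[:,0])]
        (x,y),(w,h),a=cv2.minAreaRect(q[:,:2].astype(np.float32))
        if h>w: w,h,a=h,w,a+90
        a=(a+90)%180-90
        out.append(dict(px=c[i].round(),n=int(s[i,4]),xy=(round(x,1),round(y,1)),wh=(round(w,1),round(h,1)),yaw=round(np.radians(a),3),z=np.percentile(q[:,2],[5,50,95]).round(1)))
    return out
def box(W,x0,x1,y0,y1):
    return (W[...,0]>x0)&(W[...,0]<x1)&(W[...,1]>y0)&(W[...,1]<y1)
E
python3 - <<'E'
from h import *
p,W=cloud("top","top0.npz"); Z=W[...,2]
hsv=cv2.cvtColor(p,cv2.COLOR_RGB2HSV)
s=1.4
def px(u0,u1,v0,v1):
    m=np.zeros(Z.shape,bool); m[int(v0/s):int(v1/s),int(u0/s):int(u1/s)]=1; return m
def show(t,m,a=15):
    print(t); [print("  ",o) for o in comps(m,W,a)]
show("stone",px(200,335,170,310)&(Z>70)&(Z<88),200)
show("bearers",px(200,335,170,310)&(Z>30)&(Z<46),20)
show("chips",px(210,300,180,305)&(Z>90),5)
show("tray",px(335,445,275,355)&(Z>18),20)
show("bar etc",px(445,650,272,375)&(Z>7),10)
show("shim",px(445,650,272,375)&(hsv[...,1]>80)&(hsv[...,2]>110),10)
show("fulc",px(445,650,272,375)&(hsv[...,1]>100)&(hsv[...,2]<110),10)
show("switch",px(470,570,195,245)&(Z>30),10)
show("switch hi",px(470,570,195,245)&(Z>80),5)
show("others",px(370,470,150,200)&(Z>30),10)
show("mat",px(430,660,262,380)&(hsv[...,2]<110),100)
print(hsv[int(295/s),int(482/s)],hsv[int(295/s),int(612/s)],np.nanmedian(Z[px(650,720,400,500)]))
E
```

```text
stone
   {'px': array([184., 172.]), 'n': 3487, 'xy': (598.5, 255.3), 'wh': (222.0, 132.0), 'yaw': np.float64(0.097), 'z': array([74.2, 78.6, 83.1])}
bearers
   {'px': array([217., 143.]), 'n': 216, 'xy': (686.6, 169.6), 'wh': (59.3, 30.6), 'yaw': np.float64(-1.448), 'z': array([32.5, 36.9, 41.3])}
   {'px': array([152., 149.]), 'n': 110, 'xy': (668.2, 352.8), 'wh': (30.5, 29.9), 'yaw': np.float64(0.052), 'z': array([32.2, 36.2, 40.3])}
   {'px': array([222., 202.]), 'n': 224, 'xy': (518.2, 152.4), 'wh': (60.7, 29.0), 'yaw': np.float64(-1.456), 'z': array([31.9, 36.6, 40.8])}
   {'px': array([156., 208.]), 'n': 111, 'xy': (499.5, 335.2), 'wh': (30.0, 28.1), 'yaw': np.float64(-1.475), 'z': array([31.4, 35.9, 39.9])}
chips
   {'px': array([178., 145.]), 'n': 163, 'xy': (663.9, 267.4), 'wh': (35.9, 31.5), 'yaw': np.float64(-1.022), 'z': array([ 93.2,  99.3, 105.8])}
   {'px': array([180., 171.]), 'n': 179, 'xy': (590.7, 260.3), 'wh': (42.5, 29.6), 'yaw': np.float64(0.592), 'z': array([ 94.8, 101.8, 107.7])}
tray
   {'px': array([279., 225.]), 'n': 401, 'xy': (455.7, -5.9), 'wh': (174.7,
[... 1604 characters left out ...]
wh': (151.2, 4.3), 'yaw': np.float64(1.57), 'z': array([30.8, 37.3, 42.8])}
   {'px': array([281., 122.]), 'n': 338, 'xy': (737.8, -9.4), 'wh': (51.1, 44.6), 'yaw': np.float64(1.539), 'z': array([ 37.6,  75.8, 110.7])}
   {'px': array([316., 127.]), 'n': 406, 'xy': (727.8, -107.7), 'wh': (57.1, 55.6), 'yaw': np.float64(-0.911), 'z': array([39.9, 72.2, 77.7])}
mat
   {'px': array([438., 227.]), 'n': 1633, 'xy': (443.7, -422.1), 'wh': (200.6, 187.8), 'yaw': np.float64(1.479), 'z': array([-1.8,  4.1, 39.2])}
   {'px': array([316., 230.]), 'n': 142, 'xy': (450.9, -111.3), 'wh': (96.8, 14.2), 'yaw': np.float64(-0.02), 'z': array([-2.2,  1.6,  6. ])}
[ 21  87 167] [ 10 110  86] -0.7404989178538699
```

```bash
cat >> h.py <<'E'
def plan(*wps, start=None):
    """wps: (x,y,z mm,[roll,pitch,yaw]); prints turn, shift(m) per waypoint all relative to start pose"""
    if start is None:
        s=sensors.sense(); p0,r0=s["eef_pos"],s["tcp_rot"]
    else: p0,r0=np.array(start[:3],float),start[3]
    R0=R.from_euler("xyz",r0)
    for w in wps:
        t=(R0.inv()*R.from_euler("xyz",w[3])).as_rotvec(); d=R0.inv().apply(np.array(w[:3])-p0)/1000
        print([round(float(v),3) for v in t]+[round(float(v),4) for v in d], "rows>=",max(np.linalg.norm(t)/.187,np.linalg.norm(d)/.0625).round(1))
D=lambda yaw,:[np.pi,0,yaw]
E
python3 - <<'E'
from h import *
p,W=cloud("top","top0.npz"); m=box(W,640,900,180,480)&(W[...,2]>90)
[print(o) for o in comps(m,W,15)]
p,W=cloud("scene","scene0.npz"); m=box(W,640,900,180,480)&(W[...,2]>110)
[print(o) for o in comps(m,W,15)]
yw=2.12
plan((664,267,200,D(yw)),(664,267,87,D(yw)))
s=sensors.sense(); print(s["clock"])
E
```

```text
{'px': array([151.,  69.]), 'n': 1184, 'xy': (853.4, 331.3), 'wh': (185.7, 93.1), 'yaw': np.float64(-1.568), 'z': array([116.5, 147.9, 215.9])}
{'px': array([140.,  88.]), 'n': 18, 'xy': (809.9, 367.9), 'wh': (45.9, 5.9), 'yaw': np.float64(-1.358), 'z': array([124.9, 129.6, 134.7])}
{'px': array([144.,  91.]), 'n': 15, 'xy': (811.5, 363.8), 'wh': (42.0, 4.3), 'yaw': np.float64(-1.348), 'z': array([ 94.3, 106.7, 116.5])}
{'px': array([178., 145.]), 'n': 163, 'xy': (663.9, 267.4), 'wh': (35.9, 31.5), 'yaw': np.float64(-1.022), 'z': array([ 93.2,  99.3, 105.8])}
{'px': array([409., 386.]), 'n': 2167, 'xy': (862.5, 340.9), 'wh': (192.4, 91.3), 'yaw': np.float64(-1.273), 'z': array([125. , 155.3, 219.4])}
[-0.001, 0.0, 0.768, -0.5757, -0.1993, 0.0309] rows>= 9.8
[-0.001, 0.0, 0.768, -0.5757, -0.1992, 0.1439] rows>= 10.0
0.1
```

```bash
cat >> h.py <<'E'
def seq(*wps, start=None):
    """each waypoint its own call, relative to the one before"""
    for w in wps:
        plan(w,start=start); start=w
E
python3 - <<'E'
from h import *
yw=2.12
seq((430,440,220,D(2.5)),(664,267,160,D(yw)),(664,267,85,D(yw)),(664,267,170,D(yw)),(540,40,170,D(yw)),(455,40,60,D(yw)))
E
```

```text
[-0.001, 0.0, 0.388, -0.3058, -0.0906, 0.0107] rows>= 5.1
[0.0, -0.0, 0.38, -0.291, 0.0014, 0.06] rows>= 4.8
[0.0, 0.0, 0.0, -0.0, -0.0, 0.075] rows>= 1.2
[0.0, 0.0, 0.0, 0.0, 0.0, -0.085] rows>= 1.4
[0.0, 0.0, 0.0, -0.1289, -0.2243, -0.0] rows>= 4.1
[0.0, 0.0, 0.0, 0.0444, -0.0725, 0.11] rows>= 2.2
```

Call:
move_arm([
  [0, 0, 0.388, -0.306, -0.091, 0.011, 0.08],
  [0, 0, 0.388, -0.306, -0.091, 0.011, 0.08],
  [0, 0, 0.388, -0.306, -0.091, 0.011, 0.08],
  [0, 0, 0.388, -0.306, -0.091, 0.011, 0.08],
  [0, 0, 0.388, -0.306, -0.091, 0.011, 0.08],
  [0, 0, 0.388, -0.306, -0.091, 0.011, 0.08],
  [0, 0, 0.388, -0.306, -0.091, 0.011, 0.08],
], grip_force=30)

```text
clock: 0.98
eef_pos: [430.2, 439.8, 219.9]
tcp_rot: [-3.141, -0.001, 2.498]
contact_force: [-0.9, 0.3, 0.9]
opening: 0.938
grasp_force: 0.0
```

Call:
move_arm([
  [0, 0, 0.38, -0.291, 0.001, 0.06, 0.06],
  [0, 0, 0.38, -0.291, 0.001, 0.06, 0.06],
  [0, 0, 0.38, -0.291, 0.001, 0.06, 0.06],
  [0, 0, 0.38, -0.291, 0.001, 0.06, 0.06],
  [0, 0, 0.38, -0.291, 0.001, 0.06, 0.06],
  [0, 0, 0.38, -0.291, 0.001, 0.06, 0.06],
  [0, 0, 0.38, -0.291, 0.001, 0.06, 0.06],
  [0, 0, 0.38, -0.291, 0.001, 0.06, 0.06],
])

```text
clock: 1.98
eef_pos: [662.8, 268.4, 160.7]
tcp_rot: [3.141, -0.0, 2.122]
contact_force: [0.5, 0.2, 0.6]
opening: 0.704
grasp_force: 0.0
```

Call:
move_arm([
  [0, 0, 0, 0, 0, 0.05, 0.06],
  [0, 0, 0, 0, 0, 0.075, 0.06],
  [0, 0, 0, 0, 0, 0.075, 0.06],
  [0, 0, 0, 0, 0, 0.075, 0.02],
  [0, 0, 0, 0, 0, 0.075, 0.01],
  [0, 0, 0, 0, 0, 0.075, 0.01],
  [0, 0, 0, 0, 0, 0.075, 0.01],
])

```text
clock: 2.85
eef_pos: [665.0, 267.5, 87.5]
tcp_rot: [3.138, 0.0, 2.12]
contact_force: [-1.9, 0.9, 7.8]
opening: 0.364
grasp_force: 30.3
```

Call:
move_arm([
  [0, 0, 0, 0, 0, -0.05, 0.01],
  [0, 0, 0, 0, 0, -0.085, 0.01],
  [0, 0, 0, 0, 0, -0.085, 0.01],
])

```text
clock: 3.22
eef_pos: [666.1, 267.4, 174.8]
tcp_rot: [3.135, 0.001, 2.12]
contact_force: [0.3, -0.4, -0.9]
opening: 0.363
grasp_force: 29.8
```

Call:
move_arm([
  [0, 0, 0, -0.129, -0.224, 0, 0.01],
  [0, 0, 0, -0.129, -0.224, 0, 0.01],
  [0, 0, 0, -0.129, -0.224, 0, 0.01],
  [0, 0, 0, -0.129, -0.224, 0, 0.01],
  [0, 0, 0, -0.085, -0.296, 0.08, 0.01],
  [0, 0, 0, -0.085, -0.296, 0.11, 0.01],
  [0, 0, 0, -0.085, -0.296, 0.11, 0.01],
  [0, 0, 0, -0.085, -0.296, 0.11, 0.01],
])

```text
clock: 4.22
eef_pos: [453.8, 39.4, 59.0]
tcp_rot: [-3.138, -0.002, 2.12]
contact_force: [1.0, 0.4, 0.0]
opening: 0.369
grasp_force: 29.9
```

Call:
move_arm([
  [0, 0, 0, 0, 0, 0.038, 0.01],
  [0, 0, 0, 0, 0, 0.038, 0.01],
  [0, 0, 0, 0, 0, 0.038, 0.05],
  [0, 0, 0, 0, 0, 0.038, 0.05],
  [0, 0, 0, 0, 0, -0.1, 0.06],
  [0, 0, 0, 0, 0, -0.1, 0.06],
  [0, 0, 0, 0, 0, -0.1, 0.06],
])

```text
clock: 5.1
eef_pos: [458.5, 39.9, 165.2]
tcp_rot: [3.134, 0.004, 2.12]
contact_force: [0.3, -1.1, 0.0]
opening: 0.702
grasp_force: 0.0
```

```bash
python3 - <<'E'
from h import *
p,W=cloud("top");Z=W[...,2]
[print(o) for o in comps(box(W,520,680,140,370)&(Z>90),W,8)]
cv2.imwrite("pics/top1.png",cv2.resize(p[90:290,130:400,::-1],None,fx=2.9,fy=2.9,interpolation=cv2.INTER_CUBIC))
yw=0.592
seq((520,180,190,D(1.36)),(590.7,260.3,165,D(yw)),(590.7,260.3,88,D(yw)))
E
```

```text
{'px': array([180., 172.]), 'n': 183, 'xy': (589.7, 259.7), 'wh': (42.8, 29.6), 'yaw': np.float64(0.605), 'z': array([ 94.2, 101.3, 107.5])}
[0.007, 0.001, 0.76, 0.0872, 0.126, -0.0247] rows>= 4.1
[0.0, -0.0, 0.768, 0.0933, 0.0523, 0.025] rows>= 4.1
[0.0, 0.0, 0.0, -0.0, -0.0, 0.077] rows>= 1.2
```

View pics/top1.png

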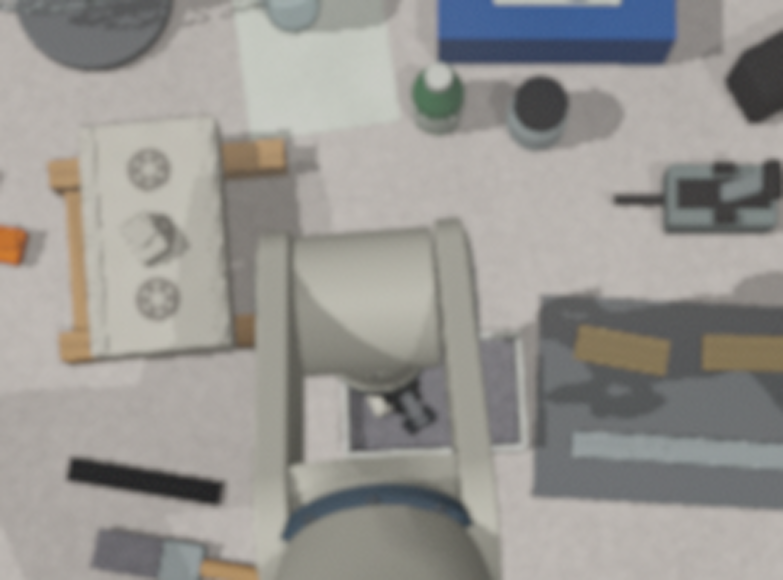

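The crop shows the remaining pale chip on the stone at (155,238) and the first chip in the tray at (378,403). The orange look-alike at (12,245) is on the table and isn't meant, and neither is the pink one.

Call:
move_arm([
  [0.007, 0, 0.76, 0.087, 0.126, -0.025, 0.06],
  [0.007, 0, 0.76, 0.087, 0.126, -0.025, 0.06],
  [0.007, 0, 0.76, 0.087, 0.126, -0.025, 0.06],
  [0.007, 0, 0.76, 0.087, 0.126, -0.025, 0.06],
  [0.007, 0, 0.76, 0.087, 0.126, -0.025, 0.06],
  [0.007, 0, 0.76, 0.087, 0.126, -0.025, 0.06],
])

```text
clock: 5.9
eef_pos: [517.3, 179.1, 184.6]
tcp_rot: [-3.134, 0.003, 1.363]
contact_force: [-0.8, 0.4, 0.1]
opening: 0.703
grasp_force: 0.0
```

Call:
move_arm([
  [0, 0, 0.768, 0.093, 0.052, 0.025, 0.06],
  [0, 0, 0.768, 0.093, 0.052, 0.025, 0.06],
  [0, 0, 0.768, 0.093, 0.052, 0.025, 0.06],
  [0, 0, 0.768, 0.093, 0.052, 0.025, 0.06],
  [0, 0, 0.768, 0.093, 0.052, 0.025, 0.06],
  [0, 0, 0.768, 0.093, 0.052, 0.025, 0.06],
  [0, 0, 0.768, 0.093, 0.052, 0.025, 0.06],
])

```text
clock: 6.78
eef_pos: [588.1, 259.4, 159.8]
tcp_rot: [-3.139, 0.006, 0.594]
contact_force: [-0.4, -0.3, 0.5]
opening: 0.703
grasp_force: 0.0
```

Call:
move_arm([
  [0, 0, 0, 0, 0, 0.05, 0.06],
  [0, 0, 0, 0, 0, 0.077, 0.06],
  [0, 0, 0, 0, 0, 0.077, 0.06],
  [0, 0, 0, 0, 0, 0.077, 0.02],
  [0, 0, 0, 0, 0, 0.077, 0.01],
  [0, 0, 0, 0, 0, 0.077, 0.01],
  [0, 0, 0, 0, 0, 0.077, 0.01],
])

```text
clock: 7.65
eef_pos: [588.7, 260.1, 84.6]
tcp_rot: [-3.139, 0.003, 0.592]
contact_force: [-0.2, -0.6, 6.6]
opening: 0.341
grasp_force: 31.3
```

Call:
move_arm([
  [0, 0, 0, 0, 0, -0.05, 0.01],
  [0, 0, 0, 0, 0, -0.085, 0.01],
  [0, 0, 0, 0, 0, -0.085, 0.01],
])

```text
clock: 8.02
eef_pos: [590.1, 260.6, 171.7]
tcp_rot: [-3.14, -0.0, 0.592]
contact_force: [-0.7, -0.2, 0.3]
opening: 0.345
grasp_force: 30.5
```

```bash
python3 - <<'E'
from h import *
seq((500,60,170,D(1.2)),(460,-45,60,D(1.57)),(460,-45,21,D(1.57)))
E
```

```text
[-0.001, -0.001, -0.608, -0.1867, 0.1161, 0.0014] rows>= 3.5
[0.0, 0.0, -0.37, -0.1124, 0.0008, 0.11] rows>= 2.5
[0.0, 0.0, 0.0, 0.0, -0.0, 0.039] rows>= 0.6
```

Call:
move_arm([
  [0, 0, -0.608, -0.187, 0.116, 0.001, 0.01],
  [0, 0, -0.608, -0.187, 0.116, 0.001, 0.01],
  [0, 0, -0.608, -0.187, 0.116, 0.001, 0.01],
  [0, 0, -0.608, -0.187, 0.116, 0.001, 0.01],
  [0, 0, -0.608, -0.187, 0.116, 0.001, 0.01],
  [0, 0, -0.608, -0.187, 0.116, 0.001, 0.01],
])

```text
clock: 8.78
eef_pos: [497.9, 59.4, 167.4]
tcp_rot: [-3.136, 0.003, 1.199]
contact_force: [-0.2, 0.2, -0.9]
opening: 0.344
grasp_force: 30.5
```

Call:
move_arm([
  [0, 0, -0.37, -0.112, 0.001, 0.11, 0.01],
  [0, 0, -0.37, -0.112, 0.001, 0.11, 0.01],
  [0, 0, -0.37, -0.112, 0.001, 0.11, 0.01],
  [0, 0, -0.37, -0.112, 0.001, 0.11, 0.01],
  [0, 0, -0.37, -0.112, 0.001, 0.11, 0.01],
])

```text
clock: 9.4
eef_pos: [458.6, -45.0, 58.4]
tcp_rot: [-3.136, 0.001, 1.57]
contact_force: [0.7, 0.9, -0.0]
opening: 0.341
grasp_force: 30.5
```

Call:
move_arm([
  [0, 0, 0, 0, 0, 0.038, 0.01],
  [0, 0, 0, 0, 0, 0.038, 0.01],
  [0, 0, 0, 0, 0, 0.038, 0.05],
  [0, 0, 0, 0, 0, 0.038, 0.05],
  [0, 0, 0, 0, 0, -0.12, 0.06],
  [0, 0, 0, 0, 0, -0.12, 0.06],
  [0, 0, 0, 0, 0, -0.12, 0.06],
])

```text
clock: 10.28
eef_pos: [459.5, -45.7, 182.2]
tcp_rot: [-3.14, 0.002, 1.57]
contact_force: [0.7, -0.7, 0.1]
opening: 0.703
grasp_force: 0.0
```

```bash
python3 - <<'E'
from h import *
seq((500,-240,240,D(1.5)),(497,-400,250,D(1.47)))
E
```

```text
[-0.001, 0.002, 0.07, -0.1943, 0.0407, -0.0576] rows>= 3.3
[0.0, -0.0, 0.03, -0.1598, 0.0083, -0.01] rows>= 2.6
```

Call:
move_arm([
  [0, 0, 0.07, -0.3, 0.03, -0.14, 0.06],
  [0, 0, 0.07, -0.3, 0.03, -0.14, 0.06],
  [0, 0, 0.07, -0.3, 0.03, -0.14, 0.06],
  [0, 0, 0.07, -0.3, 0.03, -0.14, 0.06],
  [0, 0, 0.07, -0.3, 0.03, -0.14, 0.06],
  [0, 0, 0.07, -0.3, 0.03, -0.14, 0.06],
  [0, 0, 0.07, -0.3, 0.03, -0.14, 0.06],
  [0, 0, 0.07, -0.3, 0.03, -0.14, 0.06],
])

```text
clock: 11.28
eef_pos: [488.2, -343.9, 317.5]
tcp_rot: [-3.134, 0.0, 1.5]
contact_force: [-0.2, -0.1, 0.3]
opening: 0.704
grasp_force: 0.0
```

```bash
python3 - <<'E'
from h import *
print(sensors.sense()["eef_pos"])
p,W=cloud("wrist");Z=W[...,2]
np.savez("w0.npz",p=p,W=W)
cv2.imwrite("pics/w0.png",p[:,:,::-1])
print(np.nanmin(W[...,0]),np.nanmax(W[...,0]),np.nanmin(W[...,1]),np.nanmax(W[...,1]))
for t,m in (("mat7",box(W,330,560,-560,-90)&(Z>7)&(Z<100)),("ridge",box(W,440,560,-560,-390)&(Z>28)&(Z<60))):
    print(t);[print(o) for o in comps(m,W,60)]
p,W=cloud("top");Z=W[...,2]
print("tray");[print(o) for o in comps(box(W,400,512,-90,85)&(Z>18)&(Z<60),W,8)]
E
```

```text
[ 488.16724162 -343.86357084  317.45732813]
-123.11098496893032 1841.4420220032775 -1796.4889198054127 -93.66485790472959
mat7
{'px': array([284.,  51.]), 'n': 1851, 'xy': (499.9, -185.5), 'wh': (90.1, 34.0), 'yaw': np.float64(1.388), 'z': array([ 9. , 10.4, 11.9])}
{'px': array([220., 138.]), 'n': 4285, 'xy': (397.1, -314.6), 'wh': (357.8, 26.3), 'yaw': np.float64(1.508), 'z': array([ 8.7, 15.4, 20. ])}
{'px': array([288., 144.]), 'n': 1428, 'xy': (497.1, -309.3), 'wh': (89.9, 33.9), 'yaw': np.float64(1.556), 'z': array([ 9. , 10.4, 11.7])}
{'px': array([292., 231.]), 'n': 1523, 'xy': (493.8, -443.5), 'wh': (75.5, 50.1), 'yaw': np.float64(1.455), 'z': array([20. , 23.8, 43.3])}
ridge
{'px': array([292., 223.]), 'n': 469, 'xy': (496.0, -423.4), 'wh': (49.8, 19.7), 'yaw': np.float64(-0.117), 'z': array([31.3, 41.5, 44.2])}
tray
{'px': array([260., 215.]), 'n': 154, 'xy': (487.4, 42.7), 'wh': (164.2, 84.2), 'yaw': np.float64(-0.848), 'z': array([20.3, 25.8, 30.3])}
{'px': array([309., 215.]), 'n': 24, 'xy': (482.3, -87.7), 'wh': (56.3, 2.6), 'yaw': np.float64(0.033), 'z': array([20.2, 26.1, 29.8])}
{'px': array([273., 219.]), 'n': 150, 'xy': (474.0, 11.5), 'wh': (35.9, 32.4), 'yaw': np.float64(-1.055), 'z': array([21.6, 28.2, 33.9])}
{'px': array([294., 224.]), 'n': 163, 'xy': (458.8, -46.5), 'wh': (39.2, 28.5), 'yaw': np.float64(-1.565), 'z': array([24.6, 30.3, 36.1])}
{'px': array([292., 244.]), 'n': 68, 'xy': (402.3, -36.8), 'wh': (101.8, 5.5), 'yaw': np.float64(-1.517), 'z': array([21.7, 26.3, 30.7])}
{'px': array([266., 245.]), 'n': 8, 'xy': (400.3, 29.3), 'wh': (19.3, 0.5), 'yaw': np.float64(1.568), 'z': array([21.4, 26.1, 27.4])}
```

View pics/w0.png

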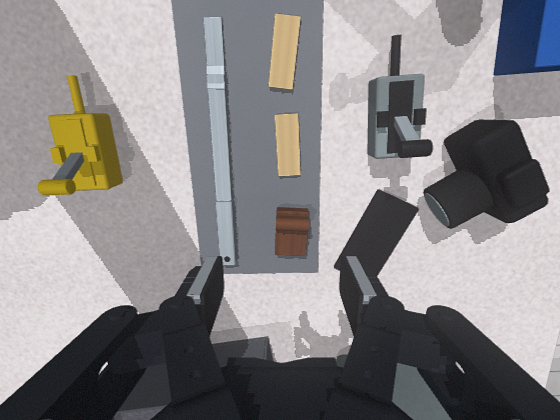

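```bash
python3 - <<'E'
from h import *
g=D(1.455)
seq((494,-438,80,g),(494,-438,8,g),(494,-438,140,g),(610,0,220,D(1.668)))
E
```

```text
[-0.008, 0.001, 0.046, -0.0934, 0.014, 0.2374] rows>= 4.1
[0.0, 0.0, 0.0, 0.0, -0.0, 0.072] rows>= 1.2
[0.0, 0.0, 0.0, -0.0, 0.0, -0.132] rows>= 2.1
[-0.0, 0.0, -0.213, 0.4485, 0.0646, -0.08] rows>= 7.4
```

Call:
move_arm([
  [-0.008, 0, 0.046, -0.093, 0.014, 0.237, 0.07],
  [-0.008, 0, 0.046, -0.093, 0.014, 0.237, 0.07],
  [-0.008, 0, 0.046, -0.093, 0.014, 0.237, 0.07],
  [-0.008, 0, 0.046, -0.093, 0.014, 0.237, 0.07],
  [-0.008, 0, 0.046, -0.093, 0.014, 0.237, 0.07],
  [-0.008, 0, 0.046, -0.093, 0.014, 0.237, 0.07],
], grip_force=40)

```text
clock: 12.12
eef_pos: [494.9, -438.8, 82.0]
tcp_rot: [3.14, 0.002, 1.454]
contact_force: [0.2, -0.2, -0.2]
opening: 0.822
grasp_force: 0.0
```

Call:
move_arm([
  [0, 0, 0, 0, 0, 0.05, 0.07],
  [0, 0, 0, 0, 0, 0.072, 0.07],
  [0, 0, 0, 0, 0, 0.072, 0.07],
  [0, 0, 0, 0, 0, 0.072, 0.04],
  [0, 0, 0, 0, 0, 0.072, 0.03],
  [0, 0, 0, 0, 0, 0.072, 0.03],
])

```text
clock: 12.88
eef_pos: [495.7, -440.6, 11.4]
tcp_rot: [3.137, 0.003, 1.454]
contact_force: [0.2, 1.4, 8.2]
opening: 0.576
grasp_force: 42.4
```

```bash
python3 - <<'E'
from h import *
s=sensors.sense();print(s["eef_pos"],s["opening"],s["grasp_force"],s["contact_force"])
seq((494,-438,140,D(1.455)),(610,0,220,D(1.668)))
E
```

```text
[ 495.74571056 -440.56506498   11.40774411] 0.5763561631821034 42.3861936153844 [0.23472108 1.44779878 8.23881552]
[0.004, 0.003, -0.001, 0.0019, -0.0015, -0.1286] rows>= 2.1
[-0.0, 0.0, -0.213, 0.4485, 0.0646, -0.08] rows>= 7.4
```

Call:
move_arm([
  [0, 0, 0, 0, 0, -0.06, 0.03],
  [0, 0, 0, 0, 0, -0.129, 0.03],
  [0, 0, 0, 0, 0, -0.129, 0.03],
  [0, 0, 0, 0, 0, -0.129, 0.03],
])

```text
clock: 13.38
eef_pos: [494.5, -439.6, 139.1]
tcp_rot: [3.139, 0.003, 1.454]
contact_force: [-0.2, 0.2, -1.8]
opening: 0.574
grasp_force: 42.8
```

Call:
move_arm([
  [0, 0, -0.213, 0.449, 0.065, -0.08, 0.03],
  [0, 0, -0.213, 0.449, 0.065, -0.08, 0.03],
  [0, 0, -0.213, 0.449, 0.065, -0.08, 0.03],
  [0, 0, -0.213, 0.449, 0.065, -0.08, 0.03],
  [0, 0, -0.213, 0.449, 0.065, -0.08, 0.03],
  [0, 0, -0.213, 0.449, 0.065, -0.08, 0.03],
  [0, 0, -0.213, 0.449, 0.065, -0.08, 0.03],
  [0, 0, -0.213, 0.449, 0.065, -0.08, 0.03],
])

```text
clock: 14.38
eef_pos: [611.0, 2.2, 216.1]
tcp_rot: [-3.141, 0.001, 1.67]
contact_force: [0.0, 0.4, -1.2]
opening: 0.576
grasp_force: 42.7
```

```bash
python3 - <<'E'
from h import *
print(sensors.sense()["eef_pos"])
p,W=cloud("wrist");Z=W[...,2]
np.savez("w1.npz",p=p,W=W)
cv2.imwrite("pics/w1.png",p[:,:,::-1])
B=box(W,450,740,110,420)
print("stone top");[print(o) for o in comps(B&(Z>72)&(Z<90),W,200)]
print("bearers");[print(o) for o in comps(B&(Z>30)&(Z<46),W,100)]
for m in (B&(Z>72)&(Z<90),):
    q=W[m]; 
    # front face line: lowest y points per x
    xs=np.arange(510,690,20); 
    print([(x,round(float(np.percentile(q[abs(q[:,0]-x)<3][:,1],1)),1)) for x in xs if (abs(q[:,0]-x)<3).sum()>10])
E
```

```text
[611.00889874   2.20300526 216.0978106 ]
stone top
bearers
{'px': array([200.,  28.]), 'n': 1775, 'xy': (518.1, 150.1), 'wh': (47.5, 28.5), 'yaw': np.float64(-1.457), 'z': array([35.3, 38.4, 39.8])}
{'px': array([378.,  28.]), 'n': 1768, 'xy': (686.6, 167.1), 'wh': (47.1, 28.6), 'yaw': np.float64(-1.467), 'z': array([34.8, 38.3, 39.7])}
[]
```

View pics/w1.png

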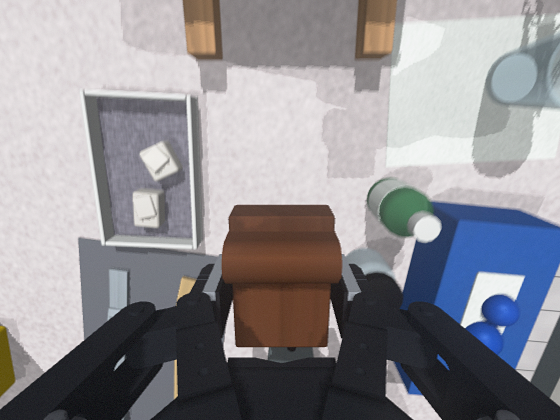

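Call:
move_arm([
  [0, 0, 0, 0.06, 0, -0.03, 0.03],
  [0, 0, 0, 0.12, 0, -0.03, 0.03],
  [0, 0, 0, 0.12, 0, -0.03, 0.03],
  [0, 0, 0, 0.12, 0, -0.03, 0.03],
])

```text
clock: 14.92
eef_pos: [599.0, 117.7, 245.8]
tcp_rot: [-3.14, 0.003, 1.667]
contact_force: [-0.4, -0.3, -1.9]
opening: 0.574
grasp_force: 42.7
```

```bash
python3 - <<'E'
from h import *
print(sensors.sense()["eef_pos"])
p,W=cloud("wrist");Z=W[...,2]
np.savez("w2.npz",p=p,W=W)
cv2.imwrite("pics/w2.png",p[:,:,::-1])
B=box(W,450,740,110,420)
print("stone top");[print(o) for o in comps(B&(Z>74)&(Z<90),W,200)]
print("bearers");[print(o) for o in comps(B&(Z>33)&(Z<44),W,100)]
q=W[B&(Z>74)&(Z<90)]
print([(x,round(float(np.percentile(q[abs(q[:,0]-x)<3][:,1],1)),1)) for x in np.arange(510,690,20) if (abs(q[:,0]-x)<3).sum()>10])
q=W[B&(Z>44)&(Z<70)]; print("face", [(x,round(float(np.median(q[abs(q[:,0]-x)<5][:,1])),1)) for x in np.arange(510,690,20) if (abs(q[:,0]-x)<5).sum()>5])
E
```

```text
[598.99055949 117.65767285 245.79313776]
stone top
{'px': array([294.,  56.]), 'n': 27081, 'xy': (598.2, 244.5), 'wh': (220.3, 97.5), 'yaw': np.float64(0.095), 'z': array([79.2, 80.7, 82.6])}
bearers
{'px': array([214., 143.]), 'n': 1311, 'xy': (517.1, 156.0), 'wh': (59.0, 28.3), 'yaw': np.float64(-1.47), 'z': array([36.9, 38.4, 39.7])}
{'px': array([362., 142.]), 'n': 1300, 'xy': (685.9, 172.8), 'wh': (57.6, 28.2), 'yaw': np.float64(-1.472), 'z': array([36.7, 38.3, 39.7])}
[(np.int64(510), 188.0), (np.int64(530), 189.8), (np.int64(550), 191.8), (np.int64(570), 193.6), (np.int64(590), 195.6), (np.int64(610), 197.5), (np.int64(630), 199.3), (np.int64(650), 201.3), (np.int64(670), 203.1)]
face []
```

```bash
python3 - <<'E'
from h import *
c=camera_params("wrist"); s=sensors.sense()
print(R.from_euler("xyz",s["tcp_rot"]).inv().apply(c["world_from_camera"][:3,3]-s["eef_pos"]))
seq((602.7,151.5,70,D(1.667)),(602.7,151.5,10,D(1.667)))
E
```

```text
[  77.87425302   -0.28563225 -143.061869  ]
[-0.001, 0.003, -0.001, 0.0344, 0.0069, 0.1759] rows>= 2.9
[0.0, 0.0, 0.0, 0.0, -0.0, 0.06] rows>= 1.0
```

Call:
move_arm([
  [0, 0, 0, 0.034, 0.007, 0.06, 0.03],
  [0, 0, 0, 0.034, 0.007, 0.12, 0.03],
  [0, 0, 0, 0.034, 0.007, 0.176, 0.03],
  [0, 0, 0, 0.034, 0.007, 0.176, 0.03],
  [0, 0, 0, 0.034, 0.007, 0.206, 0.03],
  [0, 0, 0, 0.034, 0.007, 0.231, 0.03],
  [0, 0, 0, 0.034, 0.007, 0.235, 0.03],
  [0, 0, 0, 0.034, 0.007, 0.235, 0.03],
])

```text
clock: 15.98
eef_pos: [605.0, 152.3, 14.1]
tcp_rot: [3.138, 0.002, 1.666]
contact_force: [-0.3, 0.6, -1.5]
opening: 0.57
grasp_force: 42.6
```

```bash
python3 - <<'E'
from h import *
s=sensors.sense();print(s["eef_pos"],s["tcp_rot"],s["opening"],s["contact_force"])
E
```

```text
[605.03597614 152.30077165  14.09255734] [3.13847872e+00 1.77204909e-03 1.66602804e+00] 0.5703369311469236 [-0.30857266  0.60372354 -1.51252304]
```

Call:
move_arm([
  [0, 0, 0, 0, -0.002, 0.005, 0.03],
  [0, 0, 0, 0, -0.002, 0.006, 0.03],
  [0, 0, 0, 0, -0.002, 0.006, 0.03],
  [0, 0, 0, 0, -0.002, 0.006, 0.068],
  [0, 0, 0, 0, -0.002, 0.006, 0.068],
  [0, 0, 0, 0, -0.002, -0.05, 0.068],
  [0, 0, 0, -0.02, -0.002, -0.1, 0.068],
  [0, 0, 0, -0.02, -0.002, -0.1, 0.068],
])

```text
clock: 16.98
eef_pos: [606.3, 132.5, 116.4]
tcp_rot: [3.133, 0.001, 1.666]
contact_force: [0.1, -1.0, 0.5]
opening: 0.795
grasp_force: 0.0
```

Call:
move_arm([
  [0, 0, 0, -0.02, 0, -0.06, 0.068],
  [0, 0, 0, -0.04, 0, -0.13, 0.068],
  [0, 0, 0, -0.04, 0, -0.13, 0.068],
  [0, 0, 0, -0.04, 0, -0.13, 0.068],
])

```text
clock: 17.48
eef_pos: [607.1, 93.2, 242.0]
tcp_rot: [3.14, 0.002, 1.666]
contact_force: [0.4, 0.6, -0.4]
opening: 0.801
grasp_force: 0.0
```

```bash
cat > look.py <<'E'
from h import *
def look(tag):
    print(sensors.sense()["eef_pos"])
    p,W=cloud("wrist");Z=W[...,2]; np.savez(tag+".npz",p=p,W=W); cv2.imwrite(f"pics/{tag}.png",p[:,:,::-1])
    B=box(W,450,740,20,420)
    print("bearers");[print(o) for o in comps(B&(Z>33)&(Z<44),W,100)]
    q=W[B&(Z>74)&(Z<105)]
    print("edge",[(x,round(float(np.percentile(q[abs(q[:,0]-x)<3][:,1],1)),1)) for x in np.arange(510,690,30) if (abs(q[:,0]-x)<3).sum()>10])
    print("fulc",comps(box(W,560,645,100,190)&(Z>13)&(Z<50),W,100)); print("ridge",comps(box(W,560,645,100,200)&(Z>30)&(Z<50),W,100))
    return p,W
E
python3 -c "
from look import *
look('w3')"
```

```text
[607.0883411   93.16773162 241.97019226]
bearers
{'px': array([207., 120.]), 'n': 1464, 'xy': (517.1, 156.6), 'wh': (60.0, 28.7), 'yaw': np.float64(-1.464), 'z': array([36.8, 38.4, 39.8])}
{'px': array([359., 119.]), 'n': 1429, 'xy': (686.1, 173.2), 'wh': (58.9, 28.4), 'yaw': np.float64(-1.469), 'z': array([36.7, 38.4, 39.6])}
{'px': array([283., 116.]), 'n': 813, 'xy': (601.2, 169.0), 'wh': (50.0, 18.2), 'yaw': np.float64(0.094), 'z': array([34.3, 39. , 41.1])}
edge [(np.int64(510), 186.8), (np.int64(540), 189.9), (np.int64(570), 192.5), (np.int64(600), 195.7), (np.int64(630), 198.4), (np.int64(660), 201.6)]
fulc [{'px': array([282., 132.]), 'n': 2788, 'xy': (603.0, 149.3), 'wh': (73.8, 50.0), 'yaw': np.float64(-1.477), 'z': array([19.2, 20.8, 40.4])}]
ridge [{'px': array([283., 117.]), 'n': 855, 'xy': (601.2, 168.4), 'wh': (50.0, 19.4), 'yaw': np.float64(0.093), 'z': array([33.2, 38.9, 41.1])}]
```

```bash
python3 - <<'E'
from h import *
seq((480,-150,230,D(1.59)),(395,-344.5,80,D(1.508)),(395,-344.5,7,D(1.508)))
E
```

```text
[-0.001, 0.002, 0.077, -0.23, -0.1491, 0.0113] rows>= 4.4
[0.0, -0.0, 0.082, -0.1928, -0.0887, 0.15] rows>= 4.2
[0.0, 0.0, 0.0, 0.0, -0.0, 0.073] rows>= 1.2
```

Call:
move_arm([
  [0, 0, 0.077, -0.23, -0.149, 0.011, 0.045],
  [0, 0, 0.077, -0.23, -0.149, 0.011, 0.045],
  [0, 0, 0.077, -0.23, -0.149, 0.011, 0.045],
  [0, 0, 0.077, -0.23, -0.149, 0.011, 0.045],
  [0, 0, 0.077, -0.23, -0.149, 0.011, 0.045],
  [0, 0, 0.077, -0.23, -0.149, 0.011, 0.045],
], grip_force=90)

```text
clock: 18.27
eef_pos: [479.1, -150.6, 229.4]
tcp_rot: [-3.139, 0.001, 1.587]
contact_force: [0.3, 0.5, 0.6]
opening: 0.526
grasp_force: 0.0
```

Call:
move_arm([
  [0, 0, 0.082, -0.193, -0.089, 0.15, 0.045],
  [0, 0, 0.082, -0.193, -0.089, 0.15, 0.045],
  [0, 0, 0.082, -0.193, -0.089, 0.15, 0.045],
  [0, 0, 0.082, -0.193, -0.089, 0.15, 0.045],
  [0, 0, 0.082, -0.193, -0.089, 0.15, 0.045],
  [0, 0, 0.082, -0.193, -0.089, 0.15, 0.045],
  [0, 0, 0.082, -0.193, -0.089, 0.15, 0.045],
])

```text
clock: 19.15
eef_pos: [396.9, -344.0, 82.3]
tcp_rot: [3.14, 0.002, 1.509]
contact_force: [1.1, 0.2, -0.3]
opening: 0.53
grasp_force: 0.0
```

```bash
python3 - <<'E'
from h import *
print(sensors.sense()["eef_pos"])
p,W=cloud("wrist");Z=W[...,2]
[print(o) for o in comps(box(W,330,450,-560,-90)&(Z>7)&(Z<40),W,60)]
seq((395,-344.5,8,D(1.508)))
E
```

```text
[ 396.89470668 -343.95868927   82.2812966 ]
{'px': array([280., 172.]), 'n': 12277, 'xy': (395.9, -333.8), 'wh': (270.8, 26.1), 'yaw': np.float64(1.506), 'z': array([13.9, 15.6, 19.7])}
[0.002, 0.002, 0.001, -0.0004, -0.0021, 0.0745] rows>= 1.2
```

Call:
move_arm([
  [0, 0, 0, 0, -0.002, 0.05, 0.045],
  [0, 0, 0, 0, -0.002, 0.074, 0.045],
  [0, 0, 0, 0, -0.002, 0.074, 0.045],
  [0, 0, 0, 0, -0.002, 0.074, 0.01],
  [0, 0, 0, 0, -0.002, 0.074, 0.01],
  [0, 0, 0, 0, -0.002, 0.074, 0.01],
])

```text
clock: 19.95
eef_pos: [395.2, -345.5, 9.8]
tcp_rot: [3.138, 0.003, 1.508]
contact_force: [0.7, 3.6, 5.4]
opening: 0.243
grasp_force: 88.3
```

```bash
python3 - <<'E'
from h import *
s=sensors.sense();print(s["eef_pos"],s["contact_force"])
E
```

```text
[ 395.19632023 -345.47243803    9.77976106] [0.71758157 3.63350585 5.38312506]
```

Call:
move_arm([
  [0, 0, 0, 0, 0, -0.03, 0.01],
  [0, 0, 0, 0, 0, -0.09, 0.01],
  [0, 0, 0, 0, 0, -0.15, 0.01],
  [0, 0, 0, 0, 0, -0.2, 0.01],
  [0, 0, 0, 0, 0, -0.2, 0.01],
])

```text
clock: 20.58
eef_pos: [395.4, -346.1, 212.3]
tcp_rot: [3.134, 0.007, 1.508]
contact_force: [0.4, -0.0, -9.3]
opening: 0.238
grasp_force: 90.9
```

```bash
python3 - <<'E'
from h import *
s=sensors.sense();print(s["eef_pos"],s["tcp_rot"],s["wrist_torque"])
p,W=cloud("wrist"); q=W[(W[...,2]>60)&(abs(W[...,0]-s["eef_pos"][0])<80)]
# bar top heights along y
for y in range(int(s["eef_pos"][1])+40,int(s["eef_pos"][1])+240,20):
    m=abs(q[:,1]-y)<4
    if m.sum()>5: print(y,q[m].mean(0).round(1))
seq((470,-150,210,D(1.59)),(618,20,200,D(1.666)))
E
```

```text
[ 395.36961619 -346.05860245  212.31381144] [3.13362126 0.00698614 1.50790436] [-0.07023258 -0.06693156  0.00407285]
-306 [ 397.3 -306.   217.6]
-286 [ 398.8 -286.   217.4]
-266 [ 400.2 -266.   217.3]
-246 [ 401.5 -246.   217.2]
-226 [ 402.2 -227.4  217.1]
[0.004, 0.004, -0.082, 0.1992, 0.0636, -0.0011] rows>= 3.3
[0.0, 0.0, -0.076, 0.1671, 0.1512, 0.01] rows>= 3.6
```

```bash
cat >> h.py <<'E'
YS=1.665
def Bp(f,z,th,P=(598.6,195.6)):
    x=P[0]+f*np.cos(YS); y=P[1]+f*np.sin(YS)
    r=(R.from_euler("xyz",[np.pi,0,YS])*R.from_rotvec([0,-th,0])).as_euler("xyz")
    return (x,y,z,list(r))
def tcpbar(tipf,th,c,off=211,up=6.7,rf=-26.5):
    C,S=np.cos(th),np.sin(th)
    cx,cz=rf+10*S,30+10*C   # contact on ridge
    tz=cz-(tipf-cx)*np.tan(th)
    return tipf-off*C+(up+c)*S, tz+off*S+(up+c)*C
E
python3 - <<'E'
from h import *
a=[tcpbar(25,.55,2),tcpbar(-35,.55,2),tcpbar(-80,.55,2)]; print(a)
seq((470,-170,230,D(1.59)),Bp(-215,235,0.2),Bp(*a[2],.55))
E
```

```text
[(np.float64(-150.33529526285898), np.float64(127.85891803230801)), (np.float64(-210.33529526285898), np.float64(164.64523082959616)), (np.float64(-255.335295262859), np.float64(192.23496542756226))]
[0.004, 0.004, -0.082, 0.1792, 0.0649, -0.021] rows>= 3.1
[-0.007, -0.2, -0.075, 0.1487, 0.1517, -0.005] rows>= 3.4
[-0.0, -0.35, -0.0, -0.031, 0.0, 0.0499] rows>= 1.9
```

Call:
move_arm([
  [0.004, 0.004, -0.082, 0.06, 0.02, -0.02, 0.01],
  [0.004, 0.004, -0.082, 0.12, 0.04, -0.02, 0.01],
  [0.004, 0.004, -0.082, 0.179, 0.065, -0.021, 0.01],
  [0.004, 0.004, -0.082, 0.179, 0.065, -0.021, 0.01],
])

```text
clock: 21.12
eef_pos: [469.4, -165.9, 226.2]
tcp_rot: [-3.136, -0.005, 1.594]
contact_force: [-1.4, -0.5, -8.1]
opening: 0.237
grasp_force: 91.2
```

Call:
move_arm([
  [-0.007, -0.05, -0.02, 0.04, 0.04, -0.005, 0.01],
  [-0.007, -0.1, -0.04, 0.08, 0.08, -0.005, 0.01],
  [-0.007, -0.15, -0.06, 0.12, 0.12, -0.005, 0.01],
  [-0.007, -0.2, -0.075, 0.149, 0.152, -0.005, 0.01],
  [-0.007, -0.2, -0.075, 0.149, 0.152, -0.005, 0.01],
])

```text
clock: 21.75
eef_pos: [619.5, -15.5, 230.4]
tcp_rot: [-3.135, 0.197, 1.67]
contact_force: [-1.3, -0.4, -8.4]
opening: 0.236
grasp_force: 91.7
```

Call:
move_arm([
  [0, -0.1, 0, -0.01, 0, 0.015, 0.01],
  [0, -0.2, 0, -0.02, 0, 0.03, 0.01],
  [0, -0.3, 0, -0.03, 0, 0.045, 0.01],
  [0, -0.35, 0, -0.031, 0, 0.05, 0.01],
  [0, -0.35, 0, -0.031, 0, 0.05, 0.01],
])

```text
clock: 22.38
eef_pos: [620.4, -58.6, 187.6]
tcp_rot: [-3.132, 0.546, 1.67]
contact_force: [-0.3, -0.6, -9.0]
opening: 0.236
grasp_force: 91.8
```

```bash
cat > barchk.py <<'E'
from h import *
def barchk():
    s=sensors.sense();print(s["clock"],s["eef_pos"].round(1),s["tcp_rot"].round(3),s["opening"],s["contact_force"].round(1),s["wrist_torque"].round(2))
    Rt=R.from_euler("xyz",s["tcp_rot"]); p,W=cloud("wrist"); L=Rt.inv().apply((W-s["eef_pos"]).reshape(-1,3)).reshape(W.shape)
    m=(abs(L[...,1])<25)&(L[...,2]>-15)&(L[...,2]<6)&(L[...,0]>20)&(L[...,0]<230)
    q=L[m]; print("bar in tool: xmax",np.percentile(q[:,0],99.8).round(1) if len(q) else None)
    for x in range(30,215,30):
        k=abs(q[:,0]-x)<5
        if k.sum()>5: print(x,np.median(q[k],0).round(1),end=";")
    print(); return p,W
E
python3 - <<'E'
from barchk import *
p,W=barchk(); cv2.imwrite("pics/b0.png",p[:,:,::-1])
seq(Bp(*tcpbar(-35,.55,2),.55),Bp(*tcpbar(-5,.55,2),.55),Bp(*tcpbar(25,.55,2),.55))
E
```

```text
22.375 [620.4 -58.6 187.6] [-3.132  0.546  1.67 ] 0.23632948278919566 [-0.3 -0.6 -9. ] [ 1.06  0.11 -0.06]
bar in tool: xmax 120.7
30 [30.  -0.1 -6.1];60 [60.1 -0.1 -6.3];90 [90.1 -0.1 -6.5];120 [ 1.18e+02 -1.00e-01 -6.60e+00];
[-0.006, -0.004, 0.003, 0.0509, 0.0016, -0.0028] rows>= 0.8
[0.0, 0.0, 0.0, 0.0352, 0.0, 0.0] rows>= 0.6
[0.0, 0.0, 0.0, 0.0352, -0.0, 0.0] rows>= 0.6
```

View pics/b0.png

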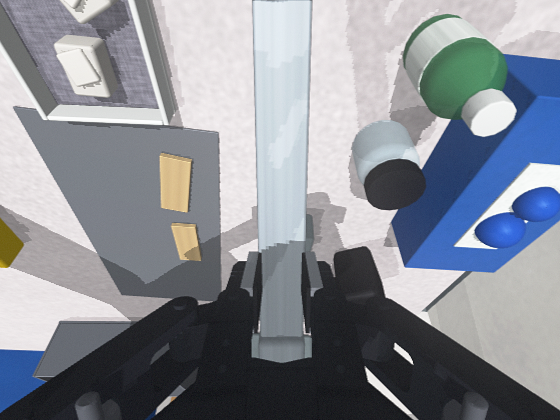

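Call:
move_arm([
  [-0.006, -0.004, 0.003, 0.03, 0.001, -0.003, 0.01],
  [-0.006, -0.004, 0.003, 0.051, 0.001, -0.003, 0.01],
  [-0.006, -0.004, 0.003, 0.051, 0.001, -0.003, 0.01],
  [-0.006, -0.004, 0.003, 0.051, 0.001, -0.003, 0.01],
])

```text
clock: 22.92
eef_pos: [619.4, -13.6, 166.9]
tcp_rot: [3.137, 0.552, 1.664]
contact_force: [-0.1, 0.2, -8.8]
opening: 0.237
grasp_force: 91.8
```

```bash
python3 - <<'E'
from h import *
s=sensors.sense();print(s["eef_pos"].round(1),s["tcp_rot"].round(3))
print("expected tcp",Bp(*tcpbar(-35,.55,2),.55))
p,W=cloud("scene");cv2.imwrite("pics/s1.png",cv2.resize(p[200:360,280:480,::-1],None,fx=3.5,fy=3.5,interpolation=cv2.INTER_CUBIC))
Rt=R.from_euler("xyz",s["tcp_rot"]);tip=s["eef_pos"]+Rt.apply([211,0,6]);print("tip world",tip.round(1))
for n in ("scene","top"):
    c=camera_params(n); T=np.linalg.inv(c["world_from_camera"]); q=c["camera_matrix"]@(T[:3,:3]@tip+T[:3,3]); print(n,(q/q[2]).round(1))
E
```

```text
[619.4 -13.6 166.9] [3.137 0.552 1.664]
expected tcp (np.float64(618.3850638883224), np.float64(-13.802692628936995), np.float64(164.64523082959616), [np.float64(3.141592653589793), np.float64(0.5499999999999998), np.float64(1.665)])
tip world [603.1 162.2  51.2]
scene [338.5 278.5   1. ]
top [218.7 170.7   1. ]
```

View pics/s1.png

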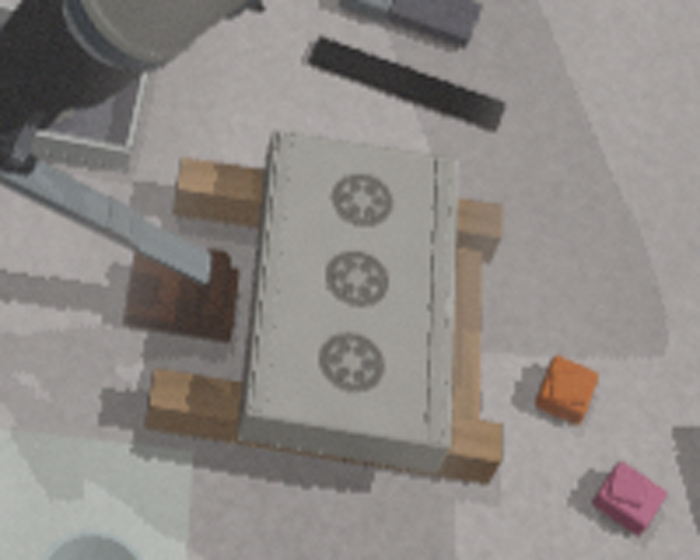

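```bash
python3 - <<'E'
from h import *
plan(Bp(*tcpbar(-30,.55,2,up=6),.55),Bp(*tcpbar(0,.55,2,up=6),.55),Bp(*tcpbar(25,.55,2,up=6),.55))
E
```

```text
[0.004, 0.002, -0.002, 0.0072, -0.0011, 0.0027] rows>= 0.1
[0.004, 0.002, -0.002, 0.0423, -0.0011, 0.0026] rows>= 0.7
[0.004, 0.002, -0.002, 0.0717, -0.0012, 0.0026] rows>= 1.1
```

Call:
move_arm([
  [0.004, 0.002, -0.002, 0.007, -0.001, 0.003, 0.01],
  [0.004, 0.002, -0.002, 0.025, -0.001, 0.003, 0.01],
  [0.004, 0.002, -0.002, 0.042, -0.001, 0.003, 0.01],
  [0.004, 0.002, -0.002, 0.042, -0.001, 0.003, 0.01],
])

```text
clock: 23.48
eef_pos: [614.6, 22.3, 140.7]
tcp_rot: [-3.139, 0.55, 1.668]
contact_force: [-0.2, -1.4, -8.1]
opening: 0.235
grasp_force: 91.8
```

```bash
python3 - <<'E'
from h import *
s=sensors.sense();print(s["eef_pos"].round(1),s["tcp_rot"].round(3),s["contact_force"].round(1))
Rt=R.from_euler("xyz",s["tcp_rot"]);tip=s["eef_pos"]+Rt.apply([211,0,6]);print("tip world",tip.round(1))
plan(Bp(*tcpbar(25,.55,2,up=6),.55))
E
```

```text
[614.6  22.3 140.7] [-3.139  0.55   1.668] [-0.2 -1.4 -8.1]
tip world [597.4 198.2  25.4]
[-0.001, -0.0, 0.003, 0.027, 0.0004, -0.0008] rows>= 0.4
```

Call:
move_arm([
  [0, 0, 0.003, 0.014, 0, -0.001, 0.01],
  [0, 0, 0.003, 0.027, 0, -0.001, 0.01],
  [0, 0, 0.003, 0.027, 0, -0.001, 0.01],
  [0, 0, 0.003, 0.027, 0, -0.001, 0.01],
])

```text
clock: 23.98
eef_pos: [612.9, 44.1, 128.8]
tcp_rot: [3.141, 0.55, 1.662]
contact_force: [0.3, -1.0, -8.3]
opening: 0.235
grasp_force: 91.8
```

```bash
python3 - <<'E'
from h import *
s=sensors.sense();print(s["eef_pos"].round(1),s["tcp_rot"].round(3),s["contact_force"].round(1))
Rt=R.from_euler("xyz",s["tcp_rot"]);tip=s["eef_pos"]+Rt.apply([211,0,6]);print("tip world",tip.round(1))
# rotation about contact point: bar point at contact stays (rolls slightly); keep tip distance from contact const
def pose(th,d=48.,up=6,c=0.):
    # contact on ridge; tip lies d ahead of contact along bar (ignoring roll: bar slides none -> arc shift r*dth)
    C,S=np.cos(th),np.sin(th); dd=d+10*(th-.55)*-1
    cx,cz=-26.5+10*S,30+10*C
    x=cx+(dd-211)*C+(up+c)*S; z=cz-(dd-211)*S+(up+c)*C
    return Bp(x,z,th),(dd,)
d=(25-(-26.5+10*np.sin(.55)))/np.cos(.55); print(d)
seq(*[pose(t,d)[0] for t in (.4,.25,.1,0.0,-.08,-.12)])
plan(*[pose(t,d)[0] for t in (.55,.5,.45,.4,.35,.3,.25,.2,.15,.1,.05,0,-.05,-.1,-.12)])
E
```

```text
[612.9  44.1 128.8] [3.141 0.55  1.662] [ 0.3 -1.  -8.3]
tip world [596.7 220.1  13.4]
54.27776739947379
[-0.0, 0.15, -0.002, 0.003, 0.0, 0.0259] rows>= 0.8
[-0.0, 0.15, -0.0, 0.0008, 0.0, 0.0232] rows>= 0.8
[-0.0, 0.15, 0.0, 0.0008, 0.0, 0.0229] rows>= 0.8
[0.0, 0.1, 0.0, 0.0002, 0.0, 0.0152] rows>= 0.5
[0.0, 0.08, 0.0, 0.0, -0.0, 0.0121] rows>= 0.4
[0.0, 0.04, 0.0, -0.0001, 0.0, 0.006] rows>= 0.2
[-0.0, -0.0, -0.002, 0.0021, -0.0, 0.0026] rows>= 0.1
[-0.0, 0.05, -0.002, 0.002, 0.0, 0.0104] rows>= 0.3
[-0.0, 0.1, -0.002, 0.0023, 0.0, 0.0182] rows>= 0.5
[-0.0, 0.15, -0.002, 0.003, 0.0, 0.0259] rows>= 0.8
[-0.0, 0.2, -0.002, 0.004, 0.0, 0.0336] rows>= 1.1
[-0.0, 0.25, -0.002, 0.0054, 0.0, 0.0412] rows>= 1.3
[-0.0, 0.3, -0.002, 0.0072, 0.0, 0.0487] rows>= 1.6
[-0.0, 0.35, -0.002, 0.0094, 0.0, 0.0561] rows>= 1.9
[-0.0, 0.4, -0.002, 0.0119, 0.0, 0.0633] rows>= 2.1
[-0.0, 0.45, -0.002, 0.0148, 0.0, 0.0704] rows>= 2.4
[0.0, 0.5, -0.002, 0.018, 0.0, 0.0773] rows>= 2.7
[0.0, 0.55, -0.002, 0.0215, -0.0, 0.084] rows>= 2.9
[0.0, 0.6, -0.002, 0.0254, -0.0, 0.0905] rows>= 3.2
[0.0, 0.65, -0.002, 0.0296, -0.0, 0.0967] rows>= 3.5
[0.0, 0.67, -0.002, 0.0313, -0.0, 0.0992] rows>= 3.6
```

Call:
move_arm([
  [0, 0.05, -0.002, 0.002, 0, 0.01, 0.01],
  [0, 0.1, -0.002, 0.002, 0, 0.018, 0.01],
  [0, 0.2, -0.002, 0.004, 0, 0.0335, 0.01],
  [0, 0.3, -0.002, 0.007, 0, 0.0485, 0.01],
  [0, 0.4, -0.002, 0.012, 0, 0.063, 0.01],
  [0, 0.45, -0.002, 0.015, 0, 0.07, 0.01],
  [0, 0.5, -0.002, 0.018, 0, 0.077, 0.01],
  [0, 0.5, -0.002, 0.018, 0, 0.077, 0.01],
])

```text
clock: 24.98
eef_pos: [615.3, 18.5, 54.1]
tcp_rot: [3.141, 0.049, 1.663]
contact_force: [0.0, 4.5, -3.1]
opening: 0.238
grasp_force: 92.3
```

```bash
cat >> h.py <<'E'
def rpose(th,d=54.28,up=6,c=0.,off=211):
    C,S=np.cos(th),np.sin(th); dd=d+10*(.55-th)
    cx,cz=-26.5+10*S,30+10*C
    return Bp(cx+(dd-off)*C+(up+c)*S, cz-(dd-off)*S+(up+c)*C, th)
E
python3 - <<'E'
from barchk import *
barchk()
p,W=cloud("top");Z=W[...,2];B=box(W,500,700,170,340)&(Z>72)&(Z<110);q=W[B]
A=np.c_[q[:,:2]-[600,255],np.ones(len(q))];print("stone plane",np.linalg.lstsq(A,q[:,2],rcond=None)[0].round(4))
print(rpose(.05)[:3])
plan(*[rpose(t) for t in (0,-.05,-.1,-.13,-.14)])
E
```

```text
24.975 [615.3  18.5  54.1] [3.141 0.049 1.663] 0.23847823050081174 [ 0.   4.5 -3.1] [0.71 0.02 0.07]
bar in tool: xmax 121.2
30 [30.2 -0.1 -5.6];60 [60.  -0.5 -5.5];90 [90.1 -0.  -5.5];120 [118.2  -0.4  -5.6];
stone plane [ 3.9000e-03 -4.2500e-02  8.1966e+01]
(np.float64(615.271102057149), np.float64(19.155097948444904), np.float64(53.562843728066774))
[0.0, 0.051, -0.001, 0.0005, -0.0001, 0.0084] rows>= 0.3
[0.0, 0.101, -0.001, 0.0008, -0.0001, 0.0159] rows>= 0.5
[0.0, 0.151, -0.001, 0.0014, -0.0001, 0.0234] rows>= 0.8
[0.0, 0.181, -0.001, 0.002, -0.0001, 0.0279] rows>= 1.0
[0.0, 0.191, -0.001, 0.0022, -0.0001, 0.0294] rows>= 1.0
```

Call:
move_arm([
  [0, 0.05, -0.001, 0.0005, 0, 0.0085, 0.01],
  [0, 0.1, -0.001, 0.001, 0, 0.016, 0.01],
  [0, 0.15, -0.001, 0.0015, 0, 0.0235, 0.01],
  [0, 0.18, -0.001, 0.002, 0, 0.028, 0.01],
  [0, 0.18, -0.001, 0.002, 0, 0.028, 0.01],
  [0, 0.18, -0.001, 0.002, 0, 0.028, 0.01],
])

```text
clock: 25.82
eef_pos: [615.9, 18.8, 26.7]
tcp_rot: [3.14, -0.128, 1.667]
contact_force: [-1.9, -7.2, 5.1]
opening: 0.237
grasp_force: 93.3
```

```bash
python3 - <<'E'
from barchk import *
barchk()
p,W=cloud("top");Z=W[...,2];B=box(W,500,700,170,340)&(Z>72)&(Z<110);q=W[B]
A=np.c_[q[:,:2]-[600,255],np.ones(len(q))];print("stone plane",np.linalg.lstsq(A,q[:,2],rcond=None)[0].round(4))
E
```

```text
25.825 [615.9  18.8  26.7] [ 3.14  -0.128  1.667] 0.23739310578740436 [-1.9 -7.2  5.1] [-1.2   0.32  0.07]
bar in tool: xmax 121.1
30 [30.1 -0.5 -5.6];60 [60.   0.  -5.7];90 [90.1 -0.4 -5.9];120 [ 1.181e+02  1.000e-01 -6.100e+00];
stone plane [ 1.31000e-02 -1.25400e-01  8.83439e+01]
```

Call:
move_arm([
  [0, 0, 0, 0, 0, 0, 0.03],
  [0, 0, 0, 0, 0, 0, 0.045],
  [0, 0, 0, 0, 0, 0, 0.045],
  [0, 0, 0, 0, 0, -0.05, 0.045],
  [0, 0, 0, 0, 0, -0.11, 0.045],
  [0, 0, 0, 0, 0, -0.17, 0.045],
  [0, 0, 0, 0, 0, -0.2, 0.045],
  [0, 0, 0, 0, 0, -0.2, 0.045],
])

```text
clock: 26.92
eef_pos: [619.1, -6.2, 226.9]
tcp_rot: [3.136, -0.129, 1.666]
contact_force: [-0.3, 0.8, -0.6]
opening: 0.524
grasp_force: 0.0
```

```bash
python3 - <<'E'
from look import *
p,W=look("w4")
Z=W[...,2]
p,W=cloud("top");Z=W[...,2];B=box(W,500,700,190,340)&(Z>72)&(Z<110);q=W[B]
A=np.c_[q[:,:2]-[600,255],np.ones(len(q))];print("stone plane",np.linalg.lstsq(A,q[:,2],rcond=None)[0].round(4))
print("bar",comps(box(W,560,650,-250,150)&(Z>7)&(Z<60),W,60))
# next: shim1 far one (497.1,-309.3,1.556) / (499.9,-185.5,1.388)
a=(500,-185.5,1.388)
g=-20
x,y=a[0]+g*np.cos(a[2]),a[1]+g*np.sin(a[2]);print(x,y)
seq((520,-130,220,D(1.5)),(x,y,80,D(a[2])),(x,y,7,D(a[2])))
E
```

```text
[619.12859629  -6.15521955 226.94634302]
bearers
{'px': array([199.,  42.]), 'n': 2012, 'xy': (516.6, 162.4), 'wh': (72.2, 28.8), 'yaw': np.float64(-1.477), 'z': array([36.6, 38.4, 39.7])}
{'px': array([359.,  41.]), 'n': 1956, 'xy': (685.6, 179.0), 'wh': (71.4, 28.6), 'yaw': np.float64(-1.467), 'z': array([36.8, 38.3, 39.7])}
{'px': array([262.,  45.]), 'n': 238, 'xy': (582.7, 165.9), 'wh': (19.3, 12.0), 'yaw': np.float64(-1.506), 'z': array([34.4, 39.1, 41.3])}
{'px': array([297.,  45.]), 'n': 233, 'xy': (620.4, 169.3), 'wh': (19.7, 11.8), 'yaw': np.float64(-1.476), 'z': array([34.2, 39. , 41.2])}
{'px': array([280., 142.]), 'n': 1591, 'xy': (610.9, 65.5), 'wh': (91.8, 23.7), 'yaw': np.float64(-1.469), 'z': array([33.8, 38.9, 43.5])}
edge []
fulc [{'px': array([279.,  66.]), 'n': 3567, 'xy': (603.5, 145.0), 'wh': (92.0, 50.0), 'yaw': np.float64(-1.481), 'z': array([19.6, 44.5, 49.4])}]
ridge [{'px': array([279.,  57.]), 'n': 2636, 'xy': (602.8, 149.5), 'wh': (100.6, 49.8), 'yaw': np.float64(-1.506), 'z': array([37. , 47.1, 49.7])}]
stone plane [ 8.50000e-03 -1.35800e-01  8.86685e+01]
bar [{'px': array([362., 162.]), 'n': 145, 'xy': (633.0, -230.2), 'wh': (39.1, 33.8), 'yaw': np.float64(-1.57), 'z': array([18.1, 40.7, 49.4])}, {'px': array([240., 171.]), 'n': 484, 'xy': (606.5, 96.1), 'wh': (106.3, 51.3), 'yaw': np.float64(-1.541), 'z': array([15.3, 38.4, 48.9])}]
496.3643996326963 -205.16678443389415
[-0.011, -0.13, 0.165, -0.1139, -0.1085, -0.0115] rows>= 2.5
[0.0, -0.0, 0.112, -0.0767, -0.0183, 0.14] rows>= 2.6
[0.0, 0.0, 0.0, 0.0, -0.0, 0.073] rows>= 1.2
```

Call:
move_arm([
  [-0.011, -0.13, 0.165, -0.114, -0.109, -0.012, 0.055],
  [-0.011, -0.13, 0.165, -0.114, -0.109, -0.012, 0.055],
  [-0.011, -0.13, 0.165, -0.114, -0.109, -0.012, 0.055],
  [-0.011, -0.13, 0.165, -0.114, -0.109, -0.012, 0.055],
], grip_force=40)

```text
clock: 27.52
eef_pos: [517.6, -131.2, 219.3]
tcp_rot: [-3.139, -0.001, 1.498]
contact_force: [0.4, 0.7, 0.4]
opening: 0.641
grasp_force: 0.0
```

Call:
move_arm([
  [0, 0, 0.112, -0.077, -0.018, 0.06, 0.055],
  [0, 0, 0.112, -0.077, -0.018, 0.12, 0.055],
  [0, 0, 0.112, -0.077, -0.018, 0.14, 0.055],
  [0, 0, 0.112, -0.077, -0.018, 0.14, 0.055],
])

```text
clock: 28.02
eef_pos: [494.0, -204.4, 77.3]
tcp_rot: [-3.134, -0.002, 1.388]
contact_force: [-0.2, -0.6, -0.3]
opening: 0.643
grasp_force: 0.0
```

```bash
python3 - <<'E'
from h import *
print(sensors.sense()["eef_pos"])
p,W=cloud("wrist");Z=W[...,2]
[print(o) for o in comps(box(W,440,560,-260,-110)&(Z>7)&(Z<20),W,60)]
seq((496.4,-205.2,4,D(1.388)))
E
```

```text
[ 493.96662171 -204.40416247   77.27434787]
{'px': array([286., 194.]), 'n': 5570, 'xy': (499.6, -185.8), 'wh': (90.1, 34.1), 'yaw': np.float64(1.388), 'z': array([ 9.3, 10.4, 11.4])}
[-0.004, -0.001, 0.0, -0.0004, 0.0009, 0.0756] rows>= 1.2
```

Call:
move_arm([
  [-0.004, 0, 0, 0, 0.001, 0.05, 0.055],
  [-0.004, 0, 0, 0, 0.001, 0.072, 0.055],
  [-0.004, 0, 0, 0, 0.001, 0.075, 0.055],
  [-0.004, 0, 0, 0, 0.001, 0.075, 0.055],
])

```text
clock: 28.58
eef_pos: [499.1, -206.0, 7.6]
tcp_rot: [3.135, 0.0, 1.389]
contact_force: [-0.5, -0.1, 0.3]
opening: 0.645
grasp_force: 0.0
```

Call:
move_arm([
  [0, 0, 0, 0, 0, 0, 0.035],
  [0, 0, 0, 0, 0, 0, 0.02],
  [0, 0, 0, 0, 0, 0, 0.02],
  [0, 0, 0, 0, 0, 0, 0.02],
])

```text
clock: 29.08
eef_pos: [498.7, -206.3, 7.8]
tcp_rot: [3.135, 0.0, 1.388]
contact_force: [-2.0, 1.9, 10.4]
opening: 0.366
grasp_force: 38.8
```

Call:
move_arm([
  [0, 0, 0, 0, 0, -0.04, 0.02],
  [0, 0, 0, 0, 0, -0.1, 0.02],
  [0, 0, 0, 0, 0, -0.16, 0.02],
  [0, 0, 0, 0, 0, -0.16, 0.02],
])

```text
clock: 29.58
eef_pos: [500.0, -207.2, 171.9]
tcp_rot: [3.127, 0.002, 1.388]
contact_force: [0.5, -1.0, -0.1]
opening: 0.361
grasp_force: 39.6
```

```bash
python3 - <<'E'
from h import *
s=sensors.sense()
print(s["eef_pos"],s["tcp_rot"])
p,W=cloud("wrist"); L=R.from_euler("xyz",s["tcp_rot"]).inv().apply((W-s["eef_pos"]).reshape(-1,3)).reshape(W.shape)
m=(abs(L[...,1])<30)&(abs(L[...,2])<15)&(L[...,0]>14)&(L[...,0]<100)&(p[...,0]>p[...,2]+25)
q=L[m]; (c,wh,a)=cv2.minAreaRect(q[:,:2].astype(np.float32)); print(c,wh,a,"front",np.percentile(q[:,0],99.5))
for x in range(20,70,10):
    k=abs(q[:,0]-x)<3; print(x,np.median(q[k],0).round(1) if k.sum() else None)
# bearer targets: left L=(517.0,156.2) mid f=-30 ; yaw .096
for P in ((517.0,156.3),(686.0,173.0)): print(P)
E
```

```text
[ 500.00965054 -207.20162655  171.85032237] [3.12715152e+00 1.95560430e-03 1.38816343e+00]
(39.78681182861328, -1.5024948120117188) (33.97269058227539, 52.02029800415039) 88.6385269165039 front 65.71105352014156
20 [20.  -0.8 -2.4]
30 [30.1 -1.3 -2.4]
40 [40.1 -1.3 -2.3]
50 [50.1 -1.7 -2.3]
60 [60.  -2.1 -2.3]
(517.0, 156.3)
(686.0, 173.0)
```

```bash
python3 - <<'E'
from h import *
seq((500,-60,170,D(1.5)),(525.2,81,75,D(1.667)),(525.2,81,45,D(1.667)),(518,155.6,44,D(1.667)))
E
```

```text
[0.01, 0.002, -0.112, 0.1444, -0.025, -0.0013] rows>= 2.3
[0.0, 0.0, -0.167, 0.1424, 0.0152, 0.095] rows>= 2.8
[0.0, 0.0, 0.0, 0.0, -0.0, 0.03] rows>= 0.5
[0.0, 0.0, 0.0, 0.0749, -0.0, 0.001] rows>= 1.2
```

Call:
move_arm([
  [0.01, 0.002, -0.112, 0.06, -0.012, 0, 0.02],
  [0.01, 0.002, -0.112, 0.12, -0.025, 0, 0.02],
  [0.01, 0.002, -0.112, 0.144, -0.025, 0, 0.02],
  [0.01, 0.002, -0.112, 0.144, -0.025, 0, 0.02],
])

```text
clock: 30.12
eef_pos: [497.7, -58.3, 165.0]
tcp_rot: [-3.134, -0.002, 1.503]
contact_force: [-0.4, -0.6, -0.1]
opening: 0.363
grasp_force: 39.6
```

Call:
move_arm([
  [0, 0, -0.1, 0.06, 0.007, 0.04, 0.02],
  [0, 0, -0.167, 0.11, 0.015, 0.08, 0.02],
  [0, 0, -0.167, 0.142, 0.015, 0.095, 0.02],
  [0, 0, -0.167, 0.142, 0.015, 0.095, 0.02],
  [0, 0, -0.167, 0.142, 0.015, 0.095, 0.02],
])

```text
clock: 30.75
eef_pos: [522.6, 80.1, 70.7]
tcp_rot: [-3.135, -0.003, 1.667]
contact_force: [0.1, -0.4, -0.3]
opening: 0.366
grasp_force: 39.7
```

```bash
python3 - <<'E'
from h import *
s=sensors.sense(); print(s["eef_pos"],s["tcp_rot"],s["opening"])
plan((525.2,81,45,D(1.667)),(518,155.6,44,D(1.667)))
p,W=cloud("wrist"); Z=W[...,2]
L=R.from_euler("xyz",s["tcp_rot"]).inv().apply((W-s["eef_pos"]).reshape(-1,3)).reshape(W.shape)
m=(abs(L[...,1])<30)&(abs(L[...,2])<12)&(L[...,0]>14)&(L[...,0]<100)&(p[...,0]>p[...,2]+25)
q=L[m]; print("front",np.percentile(q[:,0],99.5), np.median(q,0))
[print(o) for o in comps(box(W,480,560,100,260)&(Z>33)&(Z<44),W,100)]
cv2.imwrite("pics/w5.png",p[:,:,::-1])
E
```

```text
[522.61040271  80.05629051  70.72454478] [-3.13544093e+00 -2.66646704e-03  1.66727326e+00] 0.3657378070595116
[-0.006, -0.003, 0.0, 0.0006, 0.0028, 0.0257] rows>= 0.4
[-0.006, -0.003, 0.0, 0.0756, 0.0029, 0.0269] rows>= 1.3
front 65.89309798704724 [42.22896513 -1.03723821 -2.3175243 ]
{'px': array([285.,  95.]), 'n': 4576, 'xy': (515.9, 167.0), 'wh': (46.8, 28.0), 'yaw': np.float64(-1.471), 'z': array([37.2, 38.4, 39.5])}
```

Call:
move_arm([
  [-0.006, -0.003, 0, 0, 0.003, 0.026, 0.02],
  [-0.006, -0.003, 0, 0, 0.003, 0.026, 0.02],
  [-0.006, -0.003, 0, 0.025, 0.003, 0.026, 0.02],
  [-0.006, -0.003, 0, 0.05, 0.003, 0.027, 0.02],
  [-0.006, -0.003, 0, 0.075, 0.003, 0.027, 0.02],
  [-0.006, -0.003, 0, 0.075, 0.003, 0.027, 0.02],
])

```text
clock: 31.55
eef_pos: [519.1, 156.7, 45.6]
tcp_rot: [3.139, -0.0, 1.668]
contact_force: [0.4, -0.9, 0.3]
opening: 0.367
grasp_force: 39.7
```

```bash
python3 - <<'E'
from h import *
s=sensors.sense(); print(s["eef_pos"],s["tcp_rot"],s["opening"],s["contact_force"])
plan((518,155.6,43.3,D(1.667)))
E
```

```text
[519.07361908 156.66561323  45.584814  ] [ 3.13920388e+00 -4.24674345e-04  1.66823993e+00] 0.3666568947406985 [ 0.36954909 -0.94193832  0.3068326 ]
[0.002, -0.0, 0.001, -0.001, -0.0012, 0.0023] rows>= 0.0
```

Lower it, release, lift away and look.

Call:
move_arm([
  [0, 0, 0, -0.001, -0.001, 0.0025, 0.02],
  [0, 0, 0, -0.001, -0.001, 0.0025, 0.02],
  [0, 0, 0, -0.001, -0.001, 0.0025, 0.05],
  [0, 0, 0, -0.001, -0.001, 0.0025, 0.055],
  [0, 0, 0, -0.001, -0.001, 0.0025, 0.055],
  [0, 0, 0, -0.02, -0.001, -0.05, 0.055],
  [0, 0, 0, -0.05, -0.001, -0.1, 0.055],
  [0, 0, 0, -0.05, -0.001, -0.1, 0.055],
])

```text
clock: 32.55
eef_pos: [524.8, 105.2, 147.9]
tcp_rot: [3.134, -0.0, 1.666]
contact_force: [-0.7, -0.8, -0.2]
opening: 0.647
grasp_force: 0.0
```

```bash
python3 - <<'E'
from h import *
s=sensors.sense(); print(s["eef_pos"])
p,W=cloud("wrist"); Z=W[...,2]; cv2.imwrite("pics/w6.png",p[:,:,::-1])
[print(o) for o in comps(box(W,480,560,60,230)&(Z>41.5)&(Z<49),W,60)]
a=(497.1,-309.3,1.556); x,y=a[0]-20*np.cos(a[2]),a[1]-20*np.sin(a[2])
seq((510,-130,180,D(1.6)),(x,y,78,D(a[2])),(x,y,6,D(a[2])))
E
```

```text
[524.804763   105.19340605 147.91020935]
{'px': array([278., 145.]), 'n': 2962, 'xy': (517.6, 158.3), 'wh': (56.3, 34.1), 'yaw': np.float64(-1.453), 'z': array([44.3, 45.4, 46.6])}
[0.004, -0.001, 0.066, -0.2333, -0.0355, -0.0344] rows>= 3.8
[-0.0, -0.0, 0.044, -0.1988, -0.019, 0.102] rows>= 3.6
[0.0, 0.0, 0.0, 0.0, -0.0, 0.072] rows>= 1.2
```

View pics/w6.png

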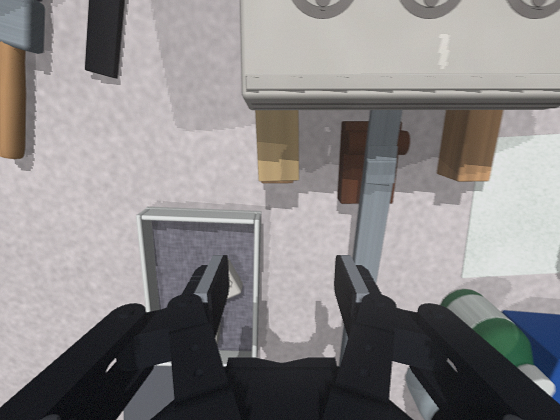

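The first shim sits flat on the near bearer at (278,145), with about 34 mm under the stone. The bar is still on the fulcrum at (380,140). Next is shim 2.

Call:
move_arm([
  [0.004, 0, 0.066, -0.06, -0.01, -0.034, 0.055],
  [0.004, 0, 0.066, -0.12, -0.02, -0.034, 0.055],
  [0.004, 0, 0.066, -0.18, -0.035, -0.034, 0.055],
  [0.004, 0, 0.066, -0.233, -0.035, -0.034, 0.055],
  [0.004, 0, 0.066, -0.233, -0.035, -0.034, 0.055],
])

```text
clock: 33.22
eef_pos: [509.2, -131.8, 176.8]
tcp_rot: [-3.137, -0.0, 1.597]
contact_force: [0.6, 0.8, -1.2]
opening: 0.641
grasp_force: 0.0
```

Call:
move_arm([
  [0, 0, 0.044, -0.06, -0.006, 0.03, 0.055],
  [0, 0, 0.044, -0.11, -0.012, 0.06, 0.055],
  [0, 0, 0.044, -0.16, -0.019, 0.09, 0.055],
  [0, 0, 0.044, -0.199, -0.019, 0.102, 0.055],
  [0, 0, 0.044, -0.199, -0.019, 0.102, 0.055],
  [0, 0, 0.044, -0.199, -0.019, 0.102, 0.055],
])

```text
clock: 33.98
eef_pos: [496.3, -326.8, 75.4]
tcp_rot: [-3.137, -0.001, 1.558]
contact_force: [0.6, -0.5, -0.2]
opening: 0.647
grasp_force: 0.0
```

```bash
python3 - <<'E'
from h import *
print(sensors.sense()["eef_pos"])
p,W=cloud("wrist");Z=W[...,2]
[print(o) for o in comps(box(W,440,560,-370,-230)&(Z>7)&(Z<20),W,60)]
seq((496.8,-329.3,4,D(1.556)))
E
```

```text
[ 496.2905006  -326.82801576   75.41451602]
{'px': array([283., 197.]), 'n': 5617, 'xy': (497.0, -309.1), 'wh': (89.7, 34.1), 'yaw': np.float64(1.557), 'z': array([ 9.3, 10.4, 11.4])}
[-0.004, -0.001, 0.002, -0.0026, 0.0006, 0.0719] rows>= 1.2
```

Call:
move_arm([
  [-0.004, 0, 0, -0.003, 0, 0.05, 0.055],
  [-0.004, 0, 0, -0.003, 0, 0.069, 0.055],
  [-0.004, 0, 0, -0.003, 0, 0.072, 0.055],
  [-0.004, 0, 0, -0.003, 0, 0.072, 0.055],
])

```text
clock: 34.52
eef_pos: [497.0, -331.5, 5.3]
tcp_rot: [3.14, 0.001, 1.558]
contact_force: [0.6, -0.3, 1.1]
opening: 0.639
grasp_force: 0.0
```

Call:
move_arm([
  [0, 0, 0, 0, 0, 0, 0.035],
  [0, 0, 0, 0, 0, 0, 0.02],
  [0, 0, 0, 0, 0, 0, 0.02],
  [0, 0, 0, 0, 0, 0, 0.02],
])

```text
clock: 35.02
eef_pos: [497.2, -332.0, 5.9]
tcp_rot: [3.139, 0.001, 1.557]
contact_force: [-1.1, 0.8, 5.9]
opening: 0.377
grasp_force: 39.2
```

Call:
move_arm([
  [0, 0, 0, 0, 0, -0.04, 0.02],
  [0, 0, 0, 0, 0, -0.1, 0.02],
  [0, 0, 0, 0, 0, -0.16, 0.02],
  [0, 0, 0, 0, 0, -0.16, 0.02],
])

```text
clock: 35.52
eef_pos: [499.1, -333.6, 170.5]
tcp_rot: [3.132, 0.006, 1.557]
contact_force: [-0.5, -0.2, -1.3]
opening: 0.376
grasp_force: 40.0
```

```bash
cat > shim.py <<'E'
from h import *
def shimchk():
    s=sensors.sense(); print(s["eef_pos"].round(1),s["tcp_rot"].round(3),s["opening"])
    p,W=cloud("wrist"); L=R.from_euler("xyz",s["tcp_rot"]).inv().apply((W-s["eef_pos"]).reshape(-1,3)).reshape(W.shape)
    m=(abs(L[...,1])<30)&(abs(L[...,2])<12)&(L[...,0]>14)&(L[...,0]<100)&(p[...,0]>p[...,2]+25)
    q=L[m]; print("front",np.percentile(q[:,0],99.5).round(1),[np.median(q[abs(q[:,0]-x)<3],0).round(1) for x in (20,40,60)])
    return p,W
E
python3 - <<'E'
from shim import *
shimchk()
seq((560,-120,170,D(1.6)),(695,98,78,D(1.667)))
E
```

```text
[ 499.1 -333.6  170.5] [3.132 0.006 1.557] 0.37638706749878004
front 67.5 [array([20.1, -0.7, -4.5]), array([40. , -0.6, -4.5]), array([60. , -0.6, -4.5])]
[0.006, 0.003, -0.043, 0.2134, 0.0596, -0.0028] rows>= 3.5
[-0.0, 0.0, -0.067, 0.214, 0.1413, 0.092] rows>= 4.4
```

```bash
python3 - <<'E'
from h import *
for uv,z in (((230,95),5),((229,80),90)): print(ray("top",uv,z).round(0))
seq((560,-120,170,D(1.6)),(615,60,150,D(1.65)),(694,96,78,D(1.667)))
E
```

```text
[840. 140.   5.]
[849. 135.  90.]
[0.006, 0.003, -0.043, 0.2134, 0.0596, -0.0028] rows>= 3.5
[0.0, 0.0, -0.05, 0.1783, 0.0602, 0.02] rows>= 3.0
[-0.0, 0.0, -0.017, 0.0296, 0.0816, 0.072] rows>= 1.8
```

Call:
move_arm([
  [0.006, 0.003, -0.043, 0.06, 0.02, -0.003, 0.02],
  [0.006, 0.003, -0.043, 0.12, 0.04, -0.003, 0.02],
  [0.006, 0.003, -0.043, 0.17, 0.06, -0.003, 0.02],
  [0.006, 0.003, -0.043, 0.213, 0.06, -0.003, 0.02],
  [0.006, 0.003, -0.043, 0.213, 0.06, -0.003, 0.02],
])

```text
clock: 36.2
eef_pos: [558.0, -116.6, 165.8]
tcp_rot: [-3.134, -0.004, 1.604]
contact_force: [0.3, -0.2, -1.0]
opening: 0.376
grasp_force: 40.0
```

Call:
move_arm([
  [0, 0, -0.05, 0.06, 0.02, 0.01, 0.02],
  [0, 0, -0.05, 0.12, 0.04, 0.02, 0.02],
  [0, 0, -0.05, 0.178, 0.06, 0.02, 0.02],
  [0, 0, -0.05, 0.178, 0.06, 0.02, 0.02],
])

```text
clock: 36.7
eef_pos: [614.2, 63.1, 146.3]
tcp_rot: [-3.136, -0.004, 1.654]
contact_force: [-0.3, 0.0, -0.8]
opening: 0.377
grasp_force: 40.0
```

Call:
move_arm([
  [0, 0, -0.017, 0.015, 0.04, 0.03, 0.02],
  [0, 0, -0.017, 0.03, 0.082, 0.06, 0.02],
  [0, 0, -0.017, 0.03, 0.082, 0.072, 0.02],
  [0, 0, -0.017, 0.03, 0.082, 0.072, 0.02],
  [0, 0, -0.017, 0.03, 0.082, 0.072, 0.02],
])

```text
clock: 37.33
eef_pos: [692.1, 95.8, 76.0]
tcp_rot: [-3.137, -0.003, 1.666]
contact_force: [-0.1, -0.3, -0.3]
opening: 0.373
grasp_force: 40.1
```

```bash
python3 - <<'E'
from shim import *
p,W=shimchk(); Z=W[...,2]
[print(o) for o in comps(box(W,650,730,100,260)&(Z>33)&(Z<44),W,100)]
plan((694.1,95.9,43,D(1.667)),(686.9,170.5,43,D(1.667)))
E
```

```text
[692.1  95.8  76. ] [-3.137e+00 -3.000e-03  1.666e+00] 0.3732770106150994
front 67.5 [array([20.1, -0.5, -4.4]), array([40. , -0. , -4.5]), array([60. , -0.5, -4.4])]
{'px': array([284.,  94.]), 'n': 4322, 'xy': (685.0, 183.9), 'wh': (46.5, 28.2), 'yaw': np.float64(-1.476), 'z': array([37.3, 38.4, 39.5])}
[-0.004, -0.003, -0.001, -0.0003, 0.0017, 0.0335] rows>= 0.5
[-0.004, -0.003, -0.001, 0.0746, 0.0016, 0.0337] rows>= 1.3
```

Call:
move_arm([
  [-0.004, -0.003, 0, 0, 0.002, 0.033, 0.02],
  [-0.004, -0.003, 0, 0, 0.002, 0.033, 0.02],
  [-0.004, -0.003, 0, 0.025, 0.002, 0.033, 0.02],
  [-0.004, -0.003, 0, 0.05, 0.002, 0.033, 0.02],
  [-0.004, -0.003, 0, 0.075, 0.002, 0.033, 0.02],
  [-0.004, -0.003, 0, 0.075, 0.002, 0.033, 0.02],
])

```text
clock: 38.12
eef_pos: [687.0, 175.1, 43.1]
tcp_rot: [3.142, -0.001, 1.67]
contact_force: [-0.0, 0.4, -0.8]
opening: 0.377
grasp_force: 40.1
```

```bash
python3 - <<'E'
from h import *
s=sensors.sense(); print(s["eef_pos"],s["tcp_rot"],s["opening"],s["contact_force"])
plan((686.9,170.5,41,D(1.667)))
E
```

```text
[687.00495173 175.13136161  43.07184529] [ 3.14159041e+00 -7.06494102e-04  1.67039343e+00] 0.37662201494857156 [-0.03444282  0.41772728 -0.7760953 ]
[0.0, -0.001, 0.003, -0.0046, -0.0006, 0.0021] rows>= 0.1
```

Call:
move_arm([
  [0, 0, 0, -0.0045, 0, 0.002, 0.02],
  [0, 0, 0, -0.0045, 0, 0.002, 0.02],
  [0, 0, 0, -0.0045, 0, 0.002, 0.05],
  [0, 0, 0, -0.0045, 0, 0.002, 0.055],
  [0, 0, 0, -0.0045, 0, 0.002, 0.055],
  [0, 0, 0, -0.02, 0, -0.05, 0.055],
  [0, 0, 0, -0.05, 0, -0.1, 0.055],
  [0, 0, 0, -0.05, 0, -0.1, 0.055],
])

```text
clock: 39.12
eef_pos: [695.2, 120.7, 147.5]
tcp_rot: [3.134, -0.0, 1.666]
contact_force: [-1.0, 0.9, 0.4]
opening: 0.647
grasp_force: 0.0
```

```bash
python3 - <<'E'
from h import *
s=sensors.sense(); print(s["eef_pos"])
p,W=cloud("wrist"); Z=W[...,2]
[print(o) for o in comps(box(W,650,730,60,250)&(Z>41.5)&(Z<49),W,60)]
th=-.13
a=Bp(0,0,th)[3]; n=R.from_euler("xyz",a).apply([0,0,-1]); g=np.array([615.9,18.8,27.])
hi=g+140*n; print(hi)
seq((650,40,200,D(1.667)),(*hi,a),(*g,a))
E
```

```text
[695.22674411 120.65076024 147.47352842]
{'px': array([277., 145.]), 'n': 3100, 'xy': (687.2, 173.6), 'wh': (58.1, 34.0), 'yaw': np.float64(-1.475), 'z': array([44.3, 45.4, 46.5])}
[617.60715414   0.73168965 165.81866512]
[0.003, -0.001, -0.001, -0.0768, -0.0509, -0.0554] rows>= 1.7
[-0.0, 0.13, 0.002, -0.036, -0.036, 0.0342] rows>= 1.0
[0.0, 0.0, 0.0, -0.0, 0.0, 0.14] rows>= 2.2
```

Call:
move_arm([
  [0, 0, 0, -0.04, -0.02, -0.05, 0.055],
  [0, 0, 0, -0.077, -0.051, -0.055, 0.05],
  [0, 0, 0, -0.077, -0.051, -0.055, 0.05],
  [0, 0, 0, -0.077, -0.051, -0.055, 0.05],
], grip_force=90)

```text
clock: 39.67
eef_pos: [648.5, 41.0, 196.3]
tcp_rot: [-3.139, -0.001, 1.667]
contact_force: [-0.0, 0.5, 0.4]
opening: 0.585
grasp_force: 0.0
```

Call:
move_arm([
  [0, 0.13, 0.002, -0.036, -0.036, 0.034, 0.05],
  [0, 0.13, 0.002, -0.036, -0.036, 0.034, 0.05],
  [0, 0.13, 0.002, -0.036, -0.036, 0.034, 0.05],
])

```text
clock: 40.05
eef_pos: [616.8, 1.7, 162.7]
tcp_rot: [-3.14, -0.13, 1.664]
contact_force: [0.5, -0.1, 0.2]
opening: 0.586
grasp_force: 0.0
```

```bash
python3 - <<'E'
from h import *
s=sensors.sense(); print(s["eef_pos"],s["tcp_rot"])
p,W=cloud("wrist"); Rt=R.from_euler("xyz",s["tcp_rot"])
L=Rt.inv().apply((W-s["eef_pos"]).reshape(-1,3)).reshape(W.shape)
m=(abs(L[...,1])<40)&(abs(L[...,2]-135)<14)&(L[...,0]>0)&(L[...,0]<130)
q=L[m]
for x in range(0,130,20):
    k=abs(q[:,0]-x)<4; print(x,np.median(q[k],0).round(1) if k.sum()>5 else None, (q[k][:,1].min().round(1),q[k][:,1].max().round(1)) if k.sum()>5 else 0)
plan((615.9,18.8,27,Bp(0,0,-.13)[3]))
E
```

```text
[616.78888013   1.6744538  162.70010805] [-3.13953522 -0.13023504  1.6644043 ]
0 [  2.    0.3 131.6] (np.float64(-11.2), np.float64(11.7))
20 [ 20.2   1.2 131.5] (np.float64(-11.0), np.float64(12.5))
40 [ 39.8   0.3 131.5] (np.float64(-10.7), np.float64(12.2))
60 [ 60.2   0.3 131.4] (np.float64(-11.4), np.float64(12.0))
80 [ 80.2   0.3 131.3] (np.float64(-11.1), np.float64(12.6))
100 [100.    0.8 131.3] (np.float64(-10.8), np.float64(12.4))
120 [120.1   0.4 130.8] (np.float64(-11.3), np.float64(12.1))
[-0.001, -0.0, 0.001, -0.0012, 0.0002, 0.1374] rows>= 2.2
```

Call:
move_arm([
  [0, 0, 0, -0.001, 0, 0.06, 0.05],
  [0, 0, 0, -0.001, 0, 0.11, 0.05],
  [0, 0, 0, -0.001, 0, 0.136, 0.05],
  [0, 0, 0, -0.001, 0, 0.136, 0.05],
  [0, 0, 0, -0.001, 0, 0.136, 0.02],
  [0, 0, 0, -0.001, 0, 0.136, 0.01],
  [0, 0, 0, -0.001, 0, 0.136, 0.01],
  [0, 0, 0, -0.001, 0, 0.136, 0.01],
])

```text
clock: 41.1
eef_pos: [616.3, 18.2, 30.8]
tcp_rot: [3.139, -0.13, 1.665]
contact_force: [-0.3, 3.0, 5.4]
opening: 0.207
grasp_force: 88.1
```

```bash
python3 - <<'E'
from barchk import *
barchk()
print(rpose(-.13)[:3])
plan(*[rpose(t,c=1.0) for t in (-.05,.0,.1,.2,.3,.4,.5)])
E
```

```text
41.1 [616.3  18.2  30.8] [ 3.139 -0.13   1.665] 0.20703873279321203 [-0.3  3.   5.4] [0.5  0.11 0.04]
bar in tool: xmax 122.2
30 [30.1 -0.5 -1.5];60 [60.1 -0.4 -1.5];90 [90.1 -0.4 -1.7];120 [118.9  -0.3  -1.9];
(np.float64(615.2709499163348), np.float64(19.156708188186116), np.float64(26.430239637891958))
[0.003, -0.08, 0.0, 0.0016, -0.0009, -0.0085] rows>= 0.4
[0.003, -0.13, 0.0, 0.0027, -0.0009, -0.016] rows>= 0.7
[0.003, -0.23, -0.0, 0.0061, -0.0009, -0.0308] rows>= 1.2
[0.003, -0.33, -0.0, 0.011, -0.0009, -0.0453] rows>= 1.8
[0.003, -0.43, -0.0, 0.0174, -0.0008, -0.0593] rows>= 2.3
[0.003, -0.53, -0.0, 0.0252, -0.0008, -0.0726] rows>= 2.8
[0.003, -0.63, -0.001, 0.0343, -0.0007, -0.0853] rows>= 3.4
```

Call:
move_arm([
  [0, 0, 0, 0, 0, 0, 0.04],
  [0, 0, 0, 0, 0, 0.004, 0.045],
  [0, 0, 0, 0, 0, 0.006, 0.045],
  [0, 0, 0, 0, 0, 0.006, 0.045],
  [0, 0, 0, 0, 0, 0.006, 0.02],
  [0, 0, 0, 0, 0, 0.006, 0.01],
  [0, 0, 0, 0, 0, 0.006, 0.01],
  [0, 0, 0, 0, 0, 0.006, 0.01],
])

```text
clock: 42.15
eef_pos: [615.0, 18.5, 23.1]
tcp_rot: [-3.141, -0.13, 1.665]
contact_force: [-0.5, -1.7, 5.7]
opening: 0.248
grasp_force: 88.3
```

```bash
python3 - <<'E'
from barchk import *
barchk()
plan(*[rpose(t,c=1.0) for t in (-.05,.0,.1,.2,.3,.4,.5)])
E
```

```text
42.15 [615.   18.5  23.1] [-3.141 -0.13   1.665] 0.24828204410072632 [-0.5 -1.7  5.7] [-0.21  0.27 -0.11]
bar in tool: xmax 120.0
30 [30.  -0.  -9.1];60 [60.2 -0.  -9.2];90 [90.2  0.  -9.3];120 [117.6   0.4  -9.4];
[-0.0, -0.08, 0.0, 0.0021, 0.0004, -0.0162] rows>= 0.4
[-0.0, -0.13, 0.0, 0.0033, 0.0004, -0.0237] rows>= 0.7
[-0.0, -0.23, 0.0, 0.0067, 0.0004, -0.0385] rows>= 1.2
[-0.0, -0.33, 0.0, 0.0116, 0.0004, -0.0529] rows>= 1.8
[-0.0, -0.43, 0.0, 0.0179, 0.0004, -0.067] rows>= 2.3
[-0.0, -0.53, 0.0, 0.0257, 0.0004, -0.0803] rows>= 2.8
[-0.0, -0.63, 0.0, 0.0348, 0.0003, -0.093] rows>= 3.4
```

```bash
python3 - <<'E'
from h import *
print(rpose(-.13,up=2.8)[:3])
plan(*[rpose(t,c=1.0,up=2.8) for t in (-.13,-.05,.0,.1,.2,.3,.4,.5)])
seq(rpose(.5,c=1,up=2.8),Bp(*tcpbar(-60,.5,2,up=2.8),.5))
E
```

```text
(np.float64(615.2319292501645), np.float64(19.56969813910854), np.float64(23.257241578004635))
[-0.0, -0.0, 0.0, 0.0011, 0.0004, -0.001] rows>= 0.0
[-0.0, -0.08, 0.0, 0.0019, 0.0004, -0.013] rows>= 0.4
[-0.0, -0.13, 0.0, 0.0028, 0.0004, -0.0205] rows>= 0.7
[-0.0, -0.23, 0.0, 0.0059, 0.0004, -0.0354] rows>= 1.2
[-0.0, -0.33, 0.0, 0.0105, 0.0004, -0.0499] rows>= 1.8
[-0.0, -0.43, 0.0, 0.0166, 0.0004, -0.064] rows>= 2.3
[-0.0, -0.53, 0.0, 0.0241, 0.0004, -0.0776] rows>= 2.8
[-0.0, -0.63, 0.0, 0.0329, 0.0003, -0.0904] rows>= 3.4
[-0.0, -0.63, 0.0, 0.0329, 0.0003, -0.0904] rows>= 3.4
[0.0, 0.0, 0.0, -0.0984, -0.0, -0.001] rows>= 1.6
```

Call:
move_arm([
  [0, -0.08, 0, 0.001, 0, -0.013, 0.01],
  [0, -0.13, 0, 0.002, 0, -0.0205, 0.01],
  [0, -0.23, 0, 0.005, 0, -0.0355, 0.01],
  [0, -0.33, 0, 0.0095, 0, -0.05, 0.01],
  [0, -0.43, 0, 0.0155, 0, -0.064, 0.01],
  [0, -0.53, 0, 0.023, 0, -0.0775, 0.01],
  [0, -0.63, 0, 0.032, 0, -0.0915, 0.01],
  [0, -0.63, 0, 0.032, 0, -0.0915, 0.01],
])

```text
clock: 43.2
eef_pos: [612.4, 40.5, 116.4]
tcp_rot: [-3.139, 0.499, 1.669]
contact_force: [0.3, 1.6, -9.6]
opening: 0.247
grasp_force: 89.0
```

```bash
python3 - <<'E'
from barchk import *
barchk()
p,W=cloud("top");Z=W[...,2];B=box(W,500,700,200,330)&(Z>72)&(Z<110);q=W[B]
A=np.c_[q[:,:2]-[600,255],np.ones(len(q))];print("stone plane",np.linalg.lstsq(A,q[:,2],rcond=None)[0].round(4))
plan(Bp(*tcpbar(-60,.5,2,up=2.8),.5))
E
```

```text
43.2 [612.4  40.5 116.4] [-3.139  0.499  1.669] 0.24730230764236938 [ 0.3  1.6 -9.6] [1.12 0.08 0.05]
bar in tool: xmax 119.4
30 [30.  -0.6 -9.9];60 [ 60.   -0.6 -10.3];90 [ 90.1  -0.1 -10.8];120 [117.3  -0.5 -11.1];
stone plane [0. 0. 0.]
[-0.002, -0.002, 0.002, -0.0984, 0.0011, -0.0022] rows>= 1.6
```

Call:
move_arm([
  [0, 0, 0, -0.03, 0, -0.001, 0.01],
  [0, 0, 0, -0.065, 0, -0.002, 0.01],
  [0, 0, 0, -0.1, 0, -0.004, 0.01],
  [0, 0, 0, -0.13, 0, -0.03, 0.01],
  [0, 0, 0, -0.13, 0, -0.06, 0.01],
  [0, 0, 0, -0.13, 0, -0.06, 0.01],
])

```text
clock: 44.05
eef_pos: [621.6, -47.1, 233.7]
tcp_rot: [3.139, 0.498, 1.663]
contact_force: [-0.7, 0.2, -8.2]
opening: 0.246
grasp_force: 90.0
```

```bash
python3 - <<'E'
from barchk import *
barchk()
p,W=cloud("top");Z=W[...,2];m=box(W,480,710,150,350)&(Z>72)&(Z<110);q=W[m]
print(comps(m,W,200))
A=np.c_[q[:,:2]-[600,255],np.ones(len(q))];print("stone plane",np.linalg.lstsq(A,q[:,2],rcond=None)[0].round(4))
a=1.508
seq((560,-160,250,D(1.6)),(420,-330,190,D(a)),(395,-345,60,D(a)),(395,-345,9,D(a)))
E
```

```text
44.05 [621.6 -47.1 233.7] [3.139 0.498 1.663] 0.24624996728365994 [-0.7  0.2 -8.2] [ 0.96  0.05 -0.02]
bar in tool: xmax 119.7
30 [30.  -0.1 -9.7];60 [60.1 -0.1 -9.7];90 [90.2 -0.1 -9.8];120 [117.4  -0.   -9.9];
[{'px': array([167., 174.]), 'n': 1369, 'xy': (594.8, 291.3), 'wh': (222.7, 67.8), 'yaw': np.float64(0.121), 'z': array([75.6, 80.3, 84.8])}]
stone plane [ 7.70000e-03 -6.16000e-02  8.30579e+01]
[0.014, 0.499, 0.064, -0.1025, -0.0704, 0.0346] rows>= 2.7
[-0.0, -0.0, 0.092, -0.1658, -0.1449, 0.06] rows>= 3.7
[0.0, 0.0, 0.0, -0.0165, -0.024, 0.13] rows>= 2.1
[0.0, 0.0, 0.0, 0.0, -0.0, 0.051] rows>= 0.8
```

Call:
move_arm([
  [0, 0.1, 0.02, -0.02, -0.02, 0.005, 0.01],
  [0.005, 0.25, 0.03, -0.05, -0.04, 0.015, 0.01],
  [0.014, 0.4, 0.06, -0.08, -0.06, 0.03, 0.01],
  [0.014, 0.499, 0.064, -0.103, -0.07, 0.035, 0.01],
  [0.014, 0.499, 0.064, -0.103, -0.07, 0.035, 0.01],
])

```text
clock: 44.78
eef_pos: [559.7, -163.8, 249.8]
tcp_rot: [-3.141, 0.0, 1.595]
contact_force: [0.2, -0.1, -8.6]
opening: 0.248
grasp_force: 90.1
```

Call:
move_arm([
  [0, 0, 0.03, -0.04, -0.036, 0.015, 0.01],
  [0, 0, 0.06, -0.08, -0.072, 0.03, 0.01],
  [0, 0, 0.092, -0.125, -0.108, 0.045, 0.01],
  [0, 0, 0.092, -0.166, -0.145, 0.06, 0.01],
  [0, 0, 0.092, -0.166, -0.145, 0.06, 0.01],
])

```text
clock: 45.4
eef_pos: [417.6, -331.1, 188.2]
tcp_rot: [-3.137, -0.001, 1.506]
contact_force: [1.0, -0.0, -9.3]
opening: 0.249
grasp_force: 90.8
```

Call:
move_arm([
  [0, 0, 0, -0.016, -0.024, 0.05, 0.01],
  [0, 0, 0, -0.016, -0.024, 0.1, 0.01],
  [0, 0, 0, -0.016, -0.024, 0.13, 0.01],
  [0, 0, 0, -0.016, -0.024, 0.13, 0.01],
])

```text
clock: 45.9
eef_pos: [395.3, -342.3, 58.3]
tcp_rot: [-3.138, -0.003, 1.51]
contact_force: [0.6, 0.3, -8.3]
opening: 0.247
grasp_force: 90.9
```

```bash
python3 - <<'E'
from barchk import *
barchk()
plan((395,-345,9,D(1.508)))
E
```

```text
45.9 [ 395.3 -342.3   58.3] [-3.138e+00 -3.000e-03  1.510e+00] 0.2466757515020708 [ 0.6  0.3 -8.3] [0.08 0.06 0.03]
bar in tool: xmax 119.9
30 [30.1 -0.2 -9.2];60 [60.2 -0.2 -9.3];90 [90.1 -0.2 -9.6];120 [ 1.176e+02 -1.000e-01 -9.700e+00];
[-0.001, -0.001, 0.002, -0.0017, -0.0013, 0.0511] rows>= 0.8
```

Call:
move_arm([
  [0, 0, 0, 0, 0, 0.03, 0.01],
  [0, 0, 0, 0, 0, 0.047, 0.01],
  [0, 0, 0, 0, 0, 0.051, 0.01],
  [0, 0, 0, 0, 0, 0.051, 0.01],
  [0, 0, 0, 0, 0, 0.051, 0.03],
  [0, 0, 0, 0, 0, 0.051, 0.045],
  [0, 0, 0, 0, 0, 0, 0.045],
  [0, 0, 0, 0, 0, -0.05, 0.05],
])

```text
clock: 46.95
eef_pos: [396.8, -344.8, 112.7]
tcp_rot: [3.14, 0.0, 1.508]
contact_force: [-0.1, -0.4, -0.6]
opening: 0.584
grasp_force: 0.0
```

Call:
move_arm([
  [0, 0, 0, 0, 0, -0.06, 0.05],
  [0, 0, 0, 0, 0, -0.12, 0.05],
  [0, 0, 0, 0, 0, -0.12, 0.05],
])

```text
clock: 47.32
eef_pos: [399.0, -346.8, 236.9]
tcp_rot: [3.132, 0.007, 1.508]
contact_force: [0.1, -0.6, 0.0]
opening: 0.584
grasp_force: 0.0
```

```bash
python3 - <<'E'
from h import *
s=sensors.sense();print(s["eef_pos"],s["clock"])
p,W=cloud("wrist");Z=W[...,2]
[print(o) for o in comps(box(W,330,450,-560,-90)&(Z>6)&(Z<40),W,60)]
seq((500,-150,240,D(1.59)),(605,60,240,D(1.665)))
E
```

```text
[ 399.038216   -346.78921932  236.90972876] 47.325
{'px': array([278., 138.]), 'n': 5831, 'xy': (398.9, -324.1), 'wh': (340.7, 25.9), 'yaw': np.float64(1.502), 'z': array([ 8.9, 15.5, 19.9])}
[0.006, 0.004, -0.082, 0.2017, 0.0898, -0.0062] rows>= 3.5
[0.0, 0.0, -0.075, 0.2079, 0.109, 0.0] rows>= 3.8
```

Call:
move_arm([
  [0.006, 0.004, -0.082, 0.06, 0.03, -0.006, 0.07],
  [0.006, 0.004, -0.082, 0.12, 0.06, -0.006, 0.07],
  [0.006, 0.004, -0.082, 0.17, 0.08, -0.006, 0.07],
  [0.006, 0.004, -0.082, 0.202, 0.09, -0.006, 0.07],
  [0.006, 0.004, -0.082, 0.202, 0.09, -0.006, 0.07],
], grip_force=40)

```text
clock: 48.0
eef_pos: [498.8, -146.4, 235.7]
tcp_rot: [-3.135, -0.005, 1.594]
contact_force: [0.1, -0.3, -0.5]
opening: 0.816
grasp_force: 0.0
```

Call:
move_arm([
  [0, 0, -0.075, 0.06, 0.03, 0, 0.07],
  [0, 0, -0.075, 0.12, 0.06, 0, 0.07],
  [0, 0, -0.075, 0.17, 0.09, 0, 0.07],
  [0, 0, -0.075, 0.208, 0.109, 0, 0.07],
  [0, 0, -0.075, 0.208, 0.109, 0, 0.07],
  [0, 0, -0.075, 0.208, 0.109, 0, 0.07],
])

```text
clock: 48.75
eef_pos: [603.0, 60.2, 236.3]
tcp_rot: [-3.135, -0.003, 1.665]
contact_force: [-0.4, 0.0, 0.2]
opening: 0.821
grasp_force: 0.0
```

```bash
python3 - <<'E'
from look import *
p,W=look("w7");Z=W[...,2]
for b in ((480,560),(650,730)): print("shim",comps(box(W,*b,60,230)&(Z>41.5)&(Z<49),W,60))
E
```

```text
[603.0049801   60.22435105 236.31876421]
bearers
{'px': array([291.,  87.]), 'n': 896, 'xy': (601.2, 167.8), 'wh': (49.9, 18.0), 'yaw': np.float64(0.092), 'z': array([35. , 39.1, 41. ])}
edge [(np.int64(510), 187.4), (np.int64(540), 190.1), (np.int64(570), 192.9), (np.int64(600), 195.8), (np.int64(630), 198.4), (np.int64(660), 201.4)]
fulc [{'px': array([290., 105.]), 'n': 3067, 'xy': (603.1, 148.1), 'wh': (73.4, 50.0), 'yaw': np.float64(-1.478), 'z': array([19.2, 20.9, 40.4])}]
ridge [{'px': array([291.,  87.]), 'n': 920, 'xy': (601.2, 167.5), 'wh': (49.9, 18.7), 'yaw': np.float64(0.092), 'z': array([34.3, 39. , 41. ])}]
shim [{'px': array([210.,  86.]), 'n': 1967, 'xy': (517.6, 159.3), 'wh': (57.8, 34.4), 'yaw': np.float64(-1.451), 'z': array([44.3, 45.7, 47. ])}]
shim [{'px': array([374.,  87.]), 'n': 2037, 'xy': (687.1, 174.7), 'wh': (58.9, 34.5), 'yaw': np.float64(-1.477), 'z': array([44.1, 45.5, 46.7])}]
```

View pics/w7.png

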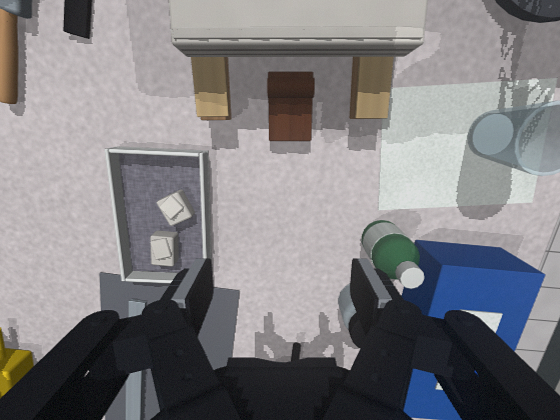

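Both shims lie on the bearers at (210,86) and (374,87). The chips are in the tray at (172,207) and (163,247), and the stone is unshifted. The fulcrum at (290,105) is free to take away.

```bash
python3 - <<'E'
from h import *
g=D(1.665)
seq((603.2,147,80,g),(603.2,147,7,g))
E
```

```text
[-0.006, -0.004, -0.001, 0.0861, 0.0092, 0.1569] rows>= 2.9
[0.0, 0.0, 0.0, 0.0, -0.0, 0.073] rows>= 1.2
```

Call:
move_arm([
  [-0.006, -0.004, 0, 0.03, 0.004, 0.06, 0.07],
  [-0.006, -0.004, 0, 0.06, 0.008, 0.11, 0.07],
  [-0.006, -0.004, 0, 0.086, 0.009, 0.157, 0.07],
  [-0.006, -0.004, 0, 0.086, 0.009, 0.157, 0.07],
  [-0.006, -0.004, 0, 0.086, 0.009, 0.157, 0.07],
])

```text
clock: 49.42
eef_pos: [604.6, 147.2, 81.9]
tcp_rot: [3.139, 0.0, 1.665]
contact_force: [0.1, -0.8, 0.2]
opening: 0.819
grasp_force: 0.0
```

Call:
move_arm([
  [0, 0, 0, 0, -0.001, 0.04, 0.07],
  [0, 0, 0, 0, -0.001, 0.073, 0.07],
  [0, 0, 0, 0, -0.001, 0.073, 0.07],
  [0, 0, 0, 0, -0.001, 0.073, 0.05],
  [0, 0, 0, 0, -0.001, 0.073, 0.03],
  [0, 0, 0, 0, -0.001, 0.073, 0.03],
  [0, 0, 0, 0, -0.001, 0.073, 0.03],
])

```text
clock: 50.3
eef_pos: [605.0, 148.3, 10.4]
tcp_rot: [3.136, -0.0, 1.666]
contact_force: [-0.0, -3.1, 7.4]
opening: 0.568
grasp_force: 42.1
```

Call:
move_arm([
  [0, 0, 0, -0.01, 0, -0.04, 0.03],
  [0, 0, 0, -0.03, 0, -0.1, 0.03],
  [0, 0, 0, -0.06, 0, -0.15, 0.03],
  [0, 0, 0, -0.1, 0, -0.17, 0.03],
  [0, 0, 0, -0.1, 0, -0.17, 0.03],
])

```text
clock: 50.92
eef_pos: [614.1, 46.7, 181.6]
tcp_rot: [3.134, 0.001, 1.663]
contact_force: [0.7, 2.1, -1.6]
opening: 0.57
grasp_force: 42.5
```

```bash
python3 - <<'E'
from h import *
s=sensors.sense();print(s["eef_pos"],s["tcp_rot"])
seq((520,-150,180,D(1.6)),(496,-420,120,D(1.47)),(496,-420,14,D(1.47)))
E
```

```text
[614.08212452  46.69291266 181.57621649] [3.13360784e+00 5.94421201e-04 1.66294956e+00]
[0.008, 0.0, 0.063, -0.1872, -0.1118, 0.0008] rows>= 3.5
[-0.0, -0.0, 0.13, -0.2692, -0.0319, 0.06] rows>= 4.4
[0.0, 0.0, 0.0, 0.0, -0.0, 0.106] rows>= 1.7
```

Call:
move_arm([
  [0.008, 0, 0.063, -0.06, -0.036, 0, 0.03],
  [0.008, 0, 0.063, -0.11, -0.07, 0, 0.03],
  [0.008, 0, 0.063, -0.16, -0.1, 0, 0.03],
  [0.008, 0, 0.063, -0.187, -0.112, 0, 0.03],
  [0.008, 0, 0.063, -0.187, -0.112, 0, 0.03],
])

```text
clock: 51.55
eef_pos: [517.7, -149.0, 177.7]
tcp_rot: [-3.136, 0.0, 1.6]
contact_force: [0.4, 0.6, 0.1]
opening: 0.57
grasp_force: 42.4
```

Call:
move_arm([
  [0, 0, 0.1, -0.055, -0.01, 0.015, 0.03],
  [0, 0, 0.13, -0.11, -0.02, 0.03, 0.03],
  [0, 0, 0.13, -0.15, -0.03, 0.06, 0.03],
  [0, 0, 0.13, -0.17, -0.03, 0.11, 0.03],
  [0, 0, 0.13, -0.17, -0.03, 0.145, 0.03],
  [0, 0, 0.13, -0.17, -0.03, 0.145, 0.03],
])

```text
clock: 52.3
eef_pos: [491.7, -316.6, 30.2]
tcp_rot: [-3.131, -0.002, 1.473]
contact_force: [-0.5, 0.0, -1.0]
opening: 0.568
grasp_force: 42.4
```

```bash
python3 - <<'E'
from h import *
s=sensors.sense();print(s["eef_pos"],s["tcp_rot"])
p,W=cloud("top");Z=W[...,2]; m=box(W,600,700,-370,-240)&(Z>80)&(Z<125)
[print(o) for o in comps(m,W,10)]
E
```

```text
[ 491.67219923 -316.64117895   30.19828786] [-3.13074057e+00 -1.99331705e-03  1.47284349e+00]
{'px': array([396., 151.]), 'n': 133, 'xy': (648.3, -314.3), 'wh': (37.1, 26.3), 'yaw': np.float64(-0.048), 'z': array([ 85. , 103.6, 108.9])}
```

Lower about 16 mm, release and lift.

Call:
move_arm([
  [0.01, 0, 0, 0, 0, 0.012, 0.03],
  [0.01, 0, 0, 0, 0, 0.016, 0.03],
  [0.01, 0, 0, 0, 0, 0.016, 0.03],
  [0.01, 0, 0, 0, 0, 0.016, 0.06],
  [0.01, 0, 0, 0, 0, 0.016, 0.068],
  [0.01, 0, 0, 0, 0, -0.04, 0.068],
  [0.01, 0, 0, 0, 0, -0.1, 0.068],
  [0.01, 0, 0, 0, 0, -0.15, 0.068],
])

```text
clock: 53.35
eef_pos: [494.1, -319.0, 185.3]
tcp_rot: [-3.127, 0.002, 1.472]
contact_force: [0.8, -0.8, 0.1]
opening: 0.798
grasp_force: 0.0
```

Call:
move_arm([
  [0, 0, 0, -0.04, 0.04, -0.05, 0.02],
  [0, 0, 0, -0.08, 0.04, -0.1, 0.0],
  [0, 0, 0, -0.08, 0.04, -0.1, 0.0],
  [0, 0, 0, -0.08, 0.04, -0.1, 0.0],
])

```text
clock: 53.85
eef_pos: [527.2, -402.6, 282.2]
tcp_rot: [-3.126, 0.001, 1.471]
contact_force: [-0.3, 0.7, -1.5]
opening: -0.001
grasp_force: 0.0
```

```bash
python3 - <<'E'
from h import *
s=sensors.sense();print(s["eef_pos"],s["tcp_rot"],s["clock"])
p,W=cloud("wrist");Z=W[...,2];cv2.imwrite("pics/w8.png",p[:,:,::-1])
[print(o) for o in comps(box(W,440,560,-400,-220)&(Z>12)&(Z<60),W,60)]
print("sw");[print(o) for o in comps(box(W,570,720,-420,-200)&(Z>35)&(Z<60),W,60)]
print("tip");[print(o) for o in comps(box(W,570,720,-420,-200)&(Z>85)&(Z<130),W,30)]
E
```

```text
[ 527.1881843  -402.61136963  282.21318435] [-3.12608482e+00  9.56370654e-04  1.47146991e+00] 53.85
{'px': array([251., 111.]), 'n': 2432, 'xy': (492.7, -318.3), 'wh': (73.4, 50.2), 'yaw': np.float64(1.468), 'z': array([22.1, 23.9, 43.4])}
sw
{'px': array([375.,  56.]), 'n': 4582, 'xy': (646.1, -280.1), 'wh': (105.3, 62.2), 'yaw': np.float64(1.57), 'z': array([43. , 46.7, 55.5])}
{'px': array([425., 152.]), 'n': 436, 'xy': (702.0, -390.2), 'wh': (55.2, 25.5), 'yaw': np.float64(1.356), 'z': array([38.1, 51.1, 59.4])}
tip
{'px': array([393.,  92.]), 'n': 861, 'xy': (645.7, -312.6), 'wh': (35.6, 24.4), 'yaw': np.float64(0.005), 'z': array([ 89.7, 106.4, 109. ])}
```

View pics/w8.png

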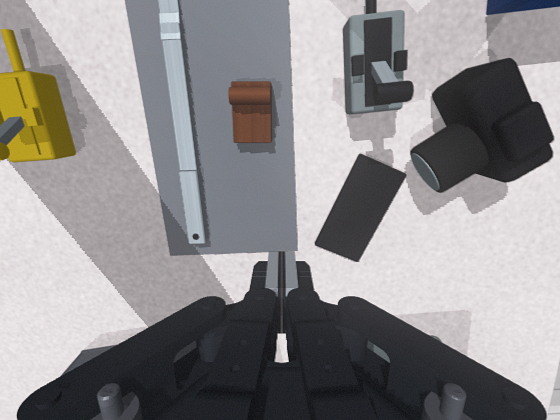

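```bash
python3 - <<'E'
from h import *
p,W=cloud("wrist");Z=W[...,2]
m=box(W,590,760,-460,-335)&(Z>20); print(comps(m,W,40), np.nanmax(Z[m]))
m=box(W,590,690,-460,-335)&(Z>20); print(comps(m,W,20))
seq((646,-368,190,D(1.571)),(646,-362,91,D(1.571)),(646,-280,91,D(1.571)))
E
```

```text
[{'px': array([459., 147.]), 'n': 5100, 'xy': (725.2, -386.7), 'wh': (103.3, 69.5), 'yaw': np.float64(-1.571), 'z': array([37.7, 74.5, 85.8])}] 369.85854909830175
[]
[-0.018, -0.002, -0.098, 0.0446, 0.1173, 0.0882] rows>= 2.5
[0.0, 0.0, 0.0, 0.006, 0.0, 0.099] rows>= 1.6
[0.0, 0.0, 0.0, 0.082, 0.0, 0.0] rows>= 1.3
```

Call:
move_arm([
  [-0.018, 0, -0.098, 0.02, 0.05, 0.04, 0],
  [-0.018, 0, -0.098, 0.045, 0.1, 0.08, 0],
  [-0.018, 0, -0.098, 0.045, 0.117, 0.088, 0],
  [-0.018, 0, -0.098, 0.045, 0.117, 0.088, 0],
  [-0.018, 0, -0.098, 0.045, 0.117, 0.088, 0],
])

```text
clock: 54.58
eef_pos: [645.9, -368.4, 191.7]
tcp_rot: [3.141, -0.0, 1.571]
contact_force: [0.2, -0.3, 0.9]
opening: 0.0
grasp_force: 0.0
```

Call:
move_arm([
  [0, 0, 0, 0.006, 0, 0.05, 0],
  [0, 0, 0, 0.006, 0, 0.096, 0],
  [0, 0, 0, 0.006, 0, 0.096, 0],
  [0, 0, 0, 0.006, 0, 0.096, 0],
])

```text
clock: 55.08
eef_pos: [647.6, -363.9, 98.7]
tcp_rot: [3.137, 0.001, 1.57]
contact_force: [0.3, 0.9, -0.3]
opening: 0.003
grasp_force: 0.0
```

```bash
python3 - <<'E'
from h import *
s=sensors.sense();print(s["eef_pos"],s["tcp_rot"],s["contact_force"])
plan((646,-280,92,D(1.571)))
E
```

```text
[ 647.5888746  -363.94291873   98.71048022] [3.13745850e+00 1.44432468e-03 1.56986549e+00] [ 0.30180429  0.87516877 -0.3496297 ]
[0.004, 0.001, -0.001, 0.084, -0.0017, 0.0066] rows>= 1.3
```

Call:
move_arm([
  [0, 0, 0, 0.015, -0.001, 0.005, 0],
  [0, 0, 0, 0.03, -0.001, 0.005, 0],
  [0, 0, 0, 0.045, -0.001, 0.005, 0],
  [0, 0, 0, 0.06, -0.001, 0.005, 0],
  [0, 0, 0, 0.075, -0.001, 0.005, 0],
  [0, 0, 0, 0.09, -0.001, 0.005, 0],
  [0, 0, 0, 0.09, -0.001, 0.005, 0],
])

```text
clock: 55.95
eef_pos: [646.1, -271.6, 91.1]
tcp_rot: [3.14, -0.0, 1.572]
contact_force: [0.8, -0.5, -0.5]
opening: -0.004
grasp_force: 0.0
```

Call:
move_arm([
  [0, 0, 0, -0.03, 0, 0, 0],
  [0, 0, 0, -0.08, 0, -0.02, 0],
  [0, 0, 0, -0.11, 0, -0.08, 0],
  [0, 0, 0, -0.11, -0.02, -0.14, 0],
  [0, 0, 0, -0.11, -0.04, -0.2, 0],
  [0, 0, 0, -0.11, -0.06, -0.23, 0],
  [0, 0, 0, -0.11, -0.06, -0.23, 0],
  [0, 0, 0, -0.11, -0.06, -0.23, 0],
])

```text
clock: 56.95
eef_pos: [585.4, -383.1, 320.3]
tcp_rot: [3.14, -0.0, 1.57]
contact_force: [-0.2, 0.7, 0.4]
opening: 0.002
grasp_force: 0.0
```

```bash
python3 - <<'E'
from h import *
s=sensors.sense();print(s["eef_pos"],s["clock"])
p,W=cloud("wrist");Z=W[...,2]
print("tip");[print(o) for o in comps(box(W,570,690,-420,-200)&(Z>85)&(Z<130),W,30)]
p,W=cloud("top");Z=W[...,2]
print("tip");[print(o) for o in comps(box(W,600,690,-350,-220)&(Z>80)&(Z<125),W,10)]
print("chips");[print(o) for o in comps(box(W,408,505,-85,75)&(Z>18)&(Z<60),W,40)]
print("bar");[print(o) for o in comps(box(W,345,545,-515,-95)&(Z>8)&(Z<60),W,40)]
m=box(W,480,710,150,350)&(Z>72)&(Z<110);q=W[m];print(comps(m,W,200))
A=np.c_[q[:,:2]-[600,255],np.ones(len(q))];print("stone plane",np.linalg.lstsq(A,q[:,2],rcond=None)[0].round(4))
cv2.imwrite("pics/t9.png",cv2.resize(p[80:300,100:480,::-1],None,fx=2.1,fy=2.1,interpolation=cv2.INTER_CUBIC))
E
```

```text
[ 585.38693886 -383.07484931  320.2852624 ] 56.95
tip
{'px': array([337.,  60.]), 'n': 751, 'xy': (646.3, -248.4), 'wh': (36.5, 23.1), 'yaw': np.float64(-0.034), 'z': array([ 89. , 106.4, 109.2])}
tip
{'px': array([371., 151.]), 'n': 117, 'xy': (648.2, -253.1), 'wh': (38.3, 28.1), 'yaw': np.float64(-0.014), 'z': array([ 86.1, 104.6, 108.9])}
chips
{'px': array([273., 219.]), 'n': 151, 'xy': (473.9, 11.7), 'wh': (35.5, 31.8), 'yaw': np.float64(-1.037), 'z': array([21.9, 27.4, 33.3])}
{'px': array([294., 224.]), 'n': 164, 'xy': (458.7, -46.5), 'wh': (39.1, 28.6), 'yaw': np.float64(-1.568), 'z': array([25.2, 30.3, 36.2])}
bar
{'px': array([392., 212.]), 'n': 515, 'xy': (497.0, -322.6), 'wh': (76.9, 56.2), 'yaw': np.float64(1.46), 'z': array([16.1, 23.1, 43. ])}
{'px': array([366., 244.]), 'n': 492, 'xy': (405.1, -236.4), 'wh': (194.3, 26.9), 'yaw': np.float64(1.505), 'z': array([ 8.6, 13. , 18.2])}
[{'px': array([183., 171.]), 'n': 3860, 'xy': (597.9, 257.5), 'wh': (221.5, 132.7), 'yaw': np.float64(0.094), 'z': array([76.5, 82.9, 89.6])}]
stone plane [ 7.60000e-03 -6.44000e-02  8.31089e+01]
```

View pics/t9.png

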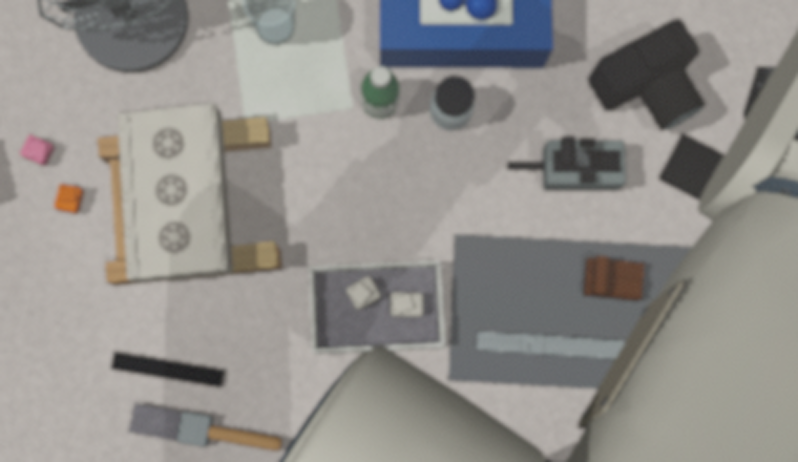

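The overview shows the stone on its shims at (170,190) and both chips in the tray at (365,292) and (407,303). The block (615,278) and bar (545,345) are on the mat, and the toggle has moved over to on at (570,150). The robot isn't touching anything.

```bash
python3 -c "
from rig import order
print(order.sign_off())"
```

```text
the job is handed in; nothing more can be done
None
```

The job is handed in; sign-off gave no verdict. My last camera check showed both chips in the tray, the stone unshifted on its two shims, the bar and block flat on the mat, and the fan switch on.

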